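Charge the tumbling barrel

ROBOT

A 6-joint arm with a two-finger parallel gripper is mounted at the origin on a cart in front of the work surface, level with it; the furniture and walls round the work are solid. World frame = base frame: x ahead of the robot, y to its left, z up, the work surface at z = 0. Lengths are in m, angles in rad, forces in N, time in s.
With the tool pointing down it reaches from about 0.35 to 0.775 m from the base axis. Payload 5.5 kg.
Tool frame: the origin (TCP) lies at the very end of the fingers, on their centre line; the grasp point (between the pads) lies env.pinch_z behind it (env.pinch_z is the distance from the TCP to the grasp point, in m); z points along the fingers, y is the line along which they close (so a half turn about z gives the same grasp; the last joint's range is limited). The gripper opens to 85 mm and grips with 20 to 120 N. Pads are 22 mm wide; open, the fingers measure 114 mm over their backs; the gripper's body (76 mm by 85 mm) begins 54 mm behind the grasp point. The pads swing forward as they close: fully open they stand 13 mm farther back than shut.
Start: joints at [1.098, 0.313, 0.046, 1.304, 0, 1.431], TCP at [0.188, 0.543, 0.231] pointing down, gripper open.
Joint ranges: [-2.76, 2.76], [-0.86, 1.69], [-1.03, 1.26], [-2.2, 2.34], [-1.47, 1.5], [-3.14, 3.14]. Speed limits (rad/s): [2.57, 2.57, 3.14, 3.14, 3.14, 3.14].

INTERFACE

Orientations are given as a unit quaternion [w, x, y, z].
In Python, from workcell import env, eyes gives the robot as it stands.
- The arm moves only by the shell command python3 -m jog 'ROWS' [FORCE]. ROWS is JSON, one flat list of numbers, 7 for each row, row after row: the shift along the world's x, y, z as a fraction of full scale, then the turn, a rotation vector about the world's x, y, z as a fraction of full scale, then the opening, from -1 (shut) to 1 (fully open), so that 0 is half open. A call has 1 to 12 rows; each row is the pose to reach, as a shift and turn from the pose commanded when the call began, turning the shorter way round; what a row does not reach only later rows make up. Full scale, the value 1, is 20 cm for a shift and pi rad for a turn. A row lasts 1/12 s, in which the tool goes at most 41.7 mm and 7.16 degrees, less where a joint would pass 70% of its speed; a pose out of reach is approached as far as the arm can. A call with a number of a shift or a turn outside -1 to 1 is refused whole. A call with a gripper value outside its range is refused whole. The fingers move at their own pace and stop on an object; FORCE is the grip in N (left out, the last holds). Time passes only in rows, so rows that repeat a pose let the fingers close. It gives the time, the measured TCP pose, the force, the opening and the grip force at its end, in the units of the state.
- env.get_state(): the state, without advancing time (a new reading comes with each control period).
- eyes.read_camera(name): name is "side" or "top"; returns (picture, depth): 420x560x3 uint8, red, green, blue; 420x560 float32, m along the optical axis (not along the pixel's ray), 0 where there is no reading.
- eyes.calibration(name): a dict with "fx", "fy", "cx", "cy" (pixels), "k1" (the pictures are not rectified: a ray, as slopes to the right and down, at radius r is drawn at 1 + k1 r^2 times it, then the intrinsics apply), "R" (3x3) and "t" (3): a world point X has camera coordinates R X + t. Camera axes: x right, y down, z forward; pixel columns grow to the right and rows downward; lengths in m; the calibration is good to about 2 mm. A picture is of the moment at which its call begins. calibration takes no time and is no camera call.
- env.hand_in(): hands the job in; it is judged then, once.
The state is a dict: "clock": time; "joint_pos": joint angles; "qvel": joint speeds; "tau": joint torques, N m; "tcp_pos": TCP position; "orientation": TCP orientation; "wrist_force": force on the tool from outside, world axes, zero at the start; "ft_torque": the same for the moment, N m; "finger_gap": finger opening in m; "grip_force": force on a finger pad.
Only numpy, scipy, OpenCV 4.12 (cv2) and the standard library are available. Lean on these libraries where they do the work, as an engineer would, in place of code of your own. Each camera call takes 0.05 s, during which the arm holds its last target. There are 200 camera calls.

TASK

Charge the tumbling barrel: unscrew its cap (about two turns, anticlockwise from above) until the threads are free, lift it off and set it down top side up on the bench beside the barrel. Then put every brass button casting that lies on the bench into the barrel with the ceramic beads, stir them well with the wooden stick, its tip kept deep among the beads, in at least three full wide circles, and stand the stick back in its stand. Spill nothing, and leave the wax pot and the brass weight where they are.

Things in the scene. Friction and masses are not known exactly. Their poses are not given: they have to be found in the camera images.
- barrel: Tumbling barrel, fixed: thick black rubber pot, 107 mm across up to 47 mm high, clamped on a plate 140 x 120 x 8 mm. Origin: centre of the plate's underside; z up. Round cavity 68 mm across, floor 14 mm and rim 82 mm above the origin. Its neck (86 mm over the thread) has a right-hand thread rising 9 mm per turn. Six smooth white beads lie on the cavity's floor.
- barrel_mouth (a point): Centre of the barrel's mouth, at the height of the rim, 82 mm above the bench.
- cap_grip (a point): Middle of the bar grip (64 long x 14 wide x 25 mm high) on the grey screw cap; x along the bar, z up. The cap, 97 mm across, 90 g, ends 47.5 mm below this point, its flat top 12.5 mm below, the bar's top 12.5 mm above. Screwed home at the start (point 100 mm over the bench); turned anticlockwise from above it rises 9 mm a turn, easily, and is free after two turns, not before.
- button_0_center (a point): A raw brass button casting: a round domed disc 16 mm across, 12 mm high (straight sides to 8 mm up), about 15 g, lying flat, dome up, on the bench (which stands 3 mm higher there). This point is its centre, 6 mm up. Two to four of the four castings are present; all look alike.
- button_1_center (a point): A raw brass button casting: a round domed disc 16 mm across, 12 mm high (straight sides to 8 mm up), about 15 g, lying flat, dome up, on the bench (which stands 3 mm higher there). This point is its centre, 6 mm up. Two to four of the four castings are present; all look alike.
- button_2_center (a point): A raw brass button casting: a round domed disc 16 mm across, 12 mm high (straight sides to 8 mm up), about 15 g, lying flat, dome up, on the bench (which stands 3 mm higher there). This point is its centre, 6 mm up. Two to four of the four castings are present; all look alike.
- button_3_center (a point): A raw brass button casting: a round domed disc 16 mm across, 12 mm high (straight sides to 8 mm up), about 15 g, lying flat, dome up, on the bench (which stands 3 mm higher there). This point is its centre, 6 mm up. Two to four of the four castings are present; all look alike.
- bead_0_center (a point): A white ceramic ball, 13 mm across, in the barrel; this point is its centre. All six look alike.
- bead_1_center (a point): A white ceramic ball, 13 mm across, in the barrel; this point is its centre. All six look alike.
- bead_2_center (a point): A white ceramic ball, 13 mm across, in the barrel; this point is its centre. All six look alike.
- bead_3_center (a point): A white ceramic ball, 13 mm across, in the barrel; this point is its centre. All six look alike.
- bead_4_center (a point): A white ceramic ball, 13 mm across, in the barrel; this point is its centre. All six look alike.
- bead_5_center (a point): A white ceramic ball, 13 mm across, in the barrel; this point is its centre. All six look alike.
- stick_grip (a point): The wooden stirring stick, 40 g: square handle 18 x 18 x 65 mm on top of a round rod 9 mm thick, 145 mm long in all, upright in its stand (may lean up to 8 degrees). This point is on its axis in the handle, 115 mm above its tip and 30 mm below its top; x and y square to the handle's flats, z up along the stick.
- stick_tip (a point): The lower tip of the stick, on its axis.
- stand: The stick's stand, fixed: a dark steel disc 72 mm across and 8 mm high with an upright tube on it, 24 mm across outside, bore 15 mm, open at the top, 52 mm above the bench. Origin: centre of the disc's underside, on the bench; the bore's floor is 9 mm above it.
- stand_mouth (a point): Centre of the mouth of the stand's tube, 52 mm above the bench.
- wax_pot: Bystander: a cream bowl 55 mm across, 22 mm high; origin at the centre of its underside. Leave alone.
- brass_weight: Bystander: a brass weight, 30 mm across, 36 mm high with a narrower head; origin at the centre of its underside. Leave alone.
- lamp_end (a point): Centre of the left end of the white lamp tube that hangs fixed over the right half of the bench: 60 mm deep (x) and 50 mm high, its underside 183 mm above the bench, and it runs from here 0.56 m to the robot's right (-y). Keep the arm and gripper clear of it.

How it is judged:
On the way, in this order (a step that is already met when the one before it is completed fails the run):
1. the cap is off and lies on the bench, top up (height (world z) of cap_grip below 0.058 m and angle between cap_grip's own z axis and vertical below 0.2 rad and horizontal distance between cap_grip and barrel above 0.1 m), for 0.2 s.
2. every brass button on the bench has gone into the barrel (horizontal distance between each of button_0_center, button_1_center, button_2_center, button_3_center and barrel below 0.035 m and z of each of button_0_center, button_1_center, button_2_center, button_3_center in the frame of barrel below 0.07 m), for 0.2 s.
3. turn 1: the stick's tip, deep among the beads, on one side of the barrel's middle (its +x) (z of stick_tip in the frame of barrel below 0.032 m and horizontal distance between stick_tip and barrel below 0.032 m and x of stick_tip in the frame of barrel above 0.006 m), for 0.02 s.
4. turn 1: the stick's tip, deep among the beads, round to a quarter further (z of stick_tip in the frame of barrel below 0.032 m and horizontal distance between stick_tip and barrel below 0.032 m and (y of stick_tip in the frame of barrel above 0.006 m or y of stick_tip in the frame of barrel below -0.006 m) and x of stick_tip in the frame of barrel between -0.005 and 0.005 m), for 0.02 s.
5. turn 1: the stick's tip, deep among the beads, on the opposite side (-x) (z of stick_tip in the frame of barrel below 0.032 m and horizontal distance between stick_tip and barrel below 0.032 m and x of stick_tip in the frame of barrel below -0.006 m), for 0.02 s.
6. turn 1: the stick's tip, deep among the beads, round again to a quarter further (all of step 4), for 0.02 s.
7. turn 2: the stick's tip, deep among the beads, on one side of the barrel's middle (its +x) (all of step 3), for 0.02 s.
8. turn 2: the stick's tip, deep among the beads, round to a quarter further (all of step 6), for 0.02 s.
9. turn 2: the stick's tip, deep among the beads, on the opposite side (-x) (all of step 5), for 0.02 s.
10. turn 2: the stick's tip, deep among the beads, round again to a quarter further; at least one bead has been shifted by 5 mm (all of step 8 and distance of any of bead_0_center, bead_1_center, bead_2_center, bead_3_center, bead_4_center, bead_5_center from where it was at the start of the episode above 0.005 m), for 0.02 s.
At the end, for the whole second after the job is handed in: the cap lies on the bench top up (within 0.2 rad), its centre more than 100 mm from the barrel's; all buttons and all six beads are inside the barrel, below its rim; the stick stands in its stand, its tip in the tube (within 12 mm of its axis, lower than 20 mm), leaning less than 0.2 rad (all of step 1 and all of step 2 and horizontal distance between each of bead_0_center, bead_1_center, bead_2_center, bead_3_center, bead_4_center, bead_5_center and barrel below 0.035 m and z of each of bead_0_center, bead_1_center, bead_2_center, bead_3_center, bead_4_center, bead_5_center in the frame of barrel below 0.07 m and horizontal distance between stick_tip and stand below 0.012 m and height (world z) of stick_tip below 0.02 m and angle between stick_tip's own z axis and vertical below 0.2 rad); the robot touches nothing.
It fails at once if the wax pot or the brass weight is shoved by more than 30 mm (distance of any of wax_pot, brass_weight from where it was at the start of the episode above 0.03 m).
It fails at once if a bead is thrown out of the barrel (horizontal distance between any of bead_0_center, bead_1_center, bead_2_center, bead_3_center, bead_4_center, bead_5_center and barrel above 0.06 m).
Of button_0, button_1, button_2, button_3 only 2 to 4 are there at a start; the rules pass over those that are not, and their reading is None.
At some moment in a run one of button_0, button_1, button_2, button_3 may be knocked a few centimetres aside while the robot is not near it.
It also fails if it takes over 210 s, if anything falls off the work surface, if the arm or the gripper's body presses on something with over 40 N, if the wrist force passes 120 N, or if a joint passes its speed limit or range.

## Working session

There is one attempt and no reset: what is moved stays moved. The work goes in short steps, Python scripts to look and compute and a shell command to move; the robot and the scene stay as the last step left them, time stands still between calls to the robot, and variables do not carry over. Pictures are saved under pics/ and viewed, at most 18 in all, crops included, and the job is handed in when it is done.

```bash
mkdir -p pics; ls
cat > h.py <<'E'
import numpy as np, cv2
from workcell import env, eyes
def snap(n,f=None):
    im,d=eyes.read_camera(n)
    np.savez('last_%s.npz'%n,im=im,d=d)
    if f: cv2.imwrite('pics/'+f,im[:,:,::-1])
    return im,d
def ray(n,u,v):
    c=eyes.calibration(n); K=np.array([[c['fx'],0,c['cx']],[0,c['fy'],c['cy']],[0,0,1.]])
    # iterative undistort
    p=cv2.undistortPoints(np.array([[[u,v]]],float),K,np.array([c['k1'],0,0,0.]))[0,0]
    R=np.array(c['R']);t=np.array(c['t'])
    return -R.T@t, R.T@np.array([p[0],p[1],1.])
def onz(n,u,v,z):
    o,d=ray(n,u,v); return o+d*(z-o[2])/d[2]
def dep(n,u,v,D):
    o,d=ray(n,u,v); return o+d*D
def proj(n,X):
    c=eyes.calibration(n); q=np.array(c['R'])@np.array(X)+np.array(c['t']); s=q[:2]/q[2]; s=s*(1+c['k1']*(s@s))
    return np.array([c['fx']*s[0]+c['cx'],c['fy']*s[1]+c['cy']])
def tri(n1,p1,n2,p2):
    o1,d1=ray(n1,*p1);o2,d2=ray(n2,*p2);d1/=np.linalg.norm(d1);d2/=np.linalg.norm(d2)
    A=np.stack([d1,-d2],1); s=np.linalg.lstsq(A,o2-o1,rcond=None)[0]
    a=o1+d1*s[0];b=o2+d2*s[1]; return (a+b)/2,np.linalg.norm(a-b)
E
python3 - <<'E'
from h import *
np.set_printoptions(precision=4,suppress=True)
for n in('side','top'):
    snap(n,n+'0.png'); c=eyes.calibration(n); print(n,c, -np.array(c['R']).T@np.array(c['t']))
print(env.get_state(),env.pinch_z)
E
```

```text
pics
side {'fx': 460.6348742807353, 'fy': 460.6348742807353, 'cx': 279.6098364916173, 'cy': 213.1736830585618, 'k1': 0.04141940788220901, 'R': array([[-0.9998, -0.0146,  0.0151],
       [-0.0198,  0.4119, -0.911 ],
       [ 0.0071, -0.9111, -0.4121]]), 't': array([0.4295, 0.108 , 1.3599])} [0.4219 1.2008 0.6523]
top {'fx': 398.70050045208984, 'fy': 398.70050045208984, 'cx': 273.9739865394601, 'cy': 210.06191901857017, 'k1': -0.0801856273587738, 'R': array([[ 0.0115, -0.9999, -0.0036],
       [-0.9899, -0.0109, -0.1416],
       [ 0.1415,  0.0052, -0.9899]]), 't': array([0.0545, 0.4533, 1.041 ])} [0.3008 0.054  1.0949]
{'clock': 0.1, 'joint_pos': array([ 1.0984,  0.3139,  0.0451,  1.3036, -0.    ,  1.4312]), 'qvel': array([-0.0006, -0.0021,  0.0017,  0.0001,  0.0012,  0.0007]), 'tau': array([  0.0021, -48.1726,  29.9244,   0.0128,  -0.0002,   0.    ]), 'tcp_pos': array([0.1876, 0.543 , 0.2305]), 'orientation': array([-0.0002,  0.1656,  0.9862, -0.0008]), 'wrist_force': array([ 0.2872, -0.4528,  0.2701]), 'ft_torque': array([ 0.0328, -0.0159,  0.0075]), 'grip_force': 0.0, 'finger_gap': 0.08544711235109614} 0.0187
```

View pics/side0.png

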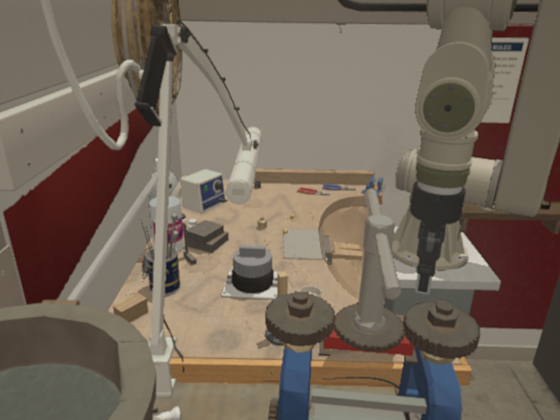

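View pics/top0.png

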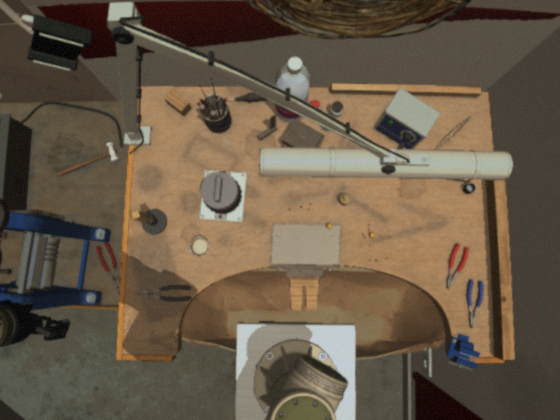

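The side view shows the barrel at (252,270) and the stick just right of it at (283,285). The top view shows the barrel at (221,193), the stand at (152,221), the wax pot at (199,245), the weight near (344,199) and small castings near (330,226) and (372,235). I'll zoom in.

Run:
```python
from h import *
im=np.load('last_top.npz')['im']; s=np.load('last_side.npz')['im']
a=cv2.resize(im[150:290,120:400],None,fx=2.8,fy=2.8,interpolation=cv2.INTER_CUBIC)
cv2.imwrite('pics/topz.png',a[:,:,::-1])
b=cv2.resize(s[170:350,200:400],None,fx=3.3,fy=3.3,interpolation=cv2.INTER_CUBIC)
cv2.imwrite('pics/sidez.png',b[:,:,::-1])
```

```text
(no output)
```

View pics/topz.png

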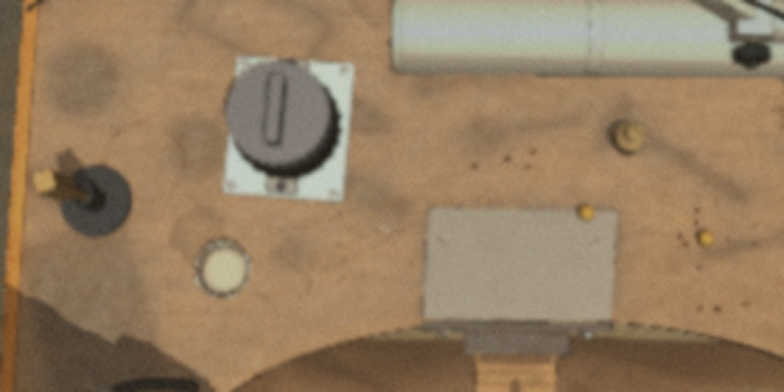

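View pics/sidez.png

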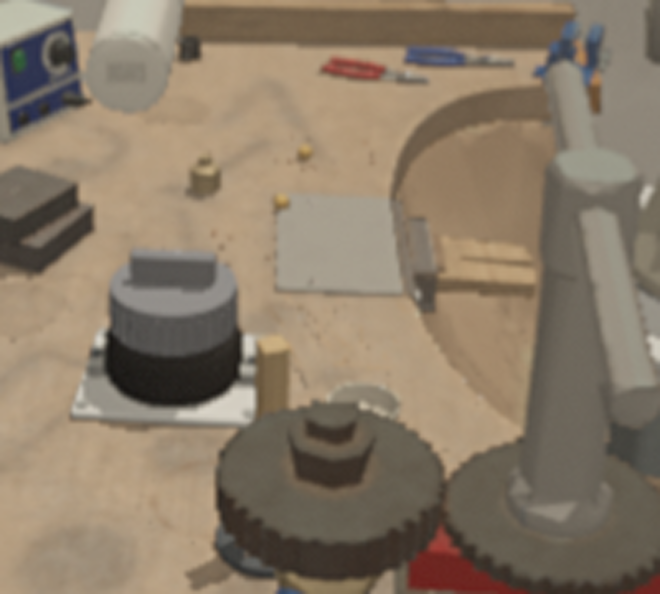

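Two castings are visible, at topz (586,212) and (705,238). The bar grip is at (274,109), the stick top at (46,182) and the stand disc at (97,200). In sidez the buttons are at (281,201) and (304,152), and the stick's handle is at (274,370). Next I'll measure them.

```bash
cat >> h.py <<'E'
def cloud(n,im,d):
    c=eyes.calibration(n); K=np.array([[c['fx'],0,c['cx']],[0,c['fy'],c['cy']],[0,0,1.]])
    h,w=d.shape; uu,vv=np.meshgrid(np.arange(w),np.arange(h))
    p=cv2.undistortPoints(np.stack([uu,vv],-1).reshape(-1,1,2).astype(float),K,np.array([c['k1'],0,0,0.])).reshape(h,w,2)
    q=np.dstack([p*d[...,None],d]); R=np.array(c['R'])
    P=(q-np.array(c['t']))@R; P[d==0]=np.nan
    return P
def masks(P,im,n,x,y,z,lo,hi,amin=4):
    hsv=cv2.cvtColor(im,cv2.COLOR_RGB2HSV); m=cv2.inRange(hsv,lo,hi)>0
    m&=(P[...,0]>x[0])&(P[...,0]<x[1])&(P[...,1]>y[0])&(P[...,1]<y[1])&(P[...,2]>z[0])&(P[...,2]<z[1])
    k,l,s,c=cv2.connectedComponentsWithStats(m.astype(np.uint8))
    for i in range(1,k):
        if s[i,4]>=amin: print(n,'px',c[i],'box',s[i],'X',np.nanmedian(P[l==i],0))
E
python3 - <<'E'
from h import *
np.set_printoptions(precision=4,suppress=True)
print(tri('top',(217.9,188.9),'side',(252.4,247.6)),'cap')
print(tri('top',(136.4,215),'side',(283,274)),'sticktop')
for a,b in (((329.3,225.7),(285,231)),((371.8,235),(292,216))): print(tri('top',a,'side',b), onz('top',*a,.012))
for n in('top','side'):
    z=np.load(f'last_{n}.npz'); P=cloud(n,z['im'],z['d'])
    print(n,'buttons');masks(P,z['im'],n,(.2,.75),(-.5,.2),(-.01,.06),(15,110,110),(35,255,255),4)
    print('cap');masks(P,z['im'],n,(.3,.6),(.1,.3),(.104,.13),(0,0,0),(180,255,255),20)
    print('sticktop');masks(P,z['im'],n,(.2,.6),(.3,.45),(.1,.2),(0,0,0),(180,255,255),4)
    print('stand');masks(P,z['im'],n,(.2,.6),(.25,.45),(-.02,.03),(0,0,0),(180,255,90),50)
z=np.load('last_top.npz');P=cloud('top',z['im'],z['d'])
m=(P[...,2]>.104)&(P[...,2]<.13)&(P[...,0]>.3)&(P[...,0]<.6)&(P[...,1]>.1)&(P[...,1]<.3)
print(cv2.minAreaRect(P[m][:,:2].astype(np.float32)),m.sum())
m=(P[...,2]>.06)&(P[...,2]<.1)&(P[...,0]>.3)&(P[...,0]<.6)&(P[...,1]>.1)&(P[...,1]<.3)
print(cv2.minEnclosingCircle(P[m][:,:2].astype(np.float32)),np.median(P[m],0))
print(P[240,300],P[210,300])
E
```

```text
(array([0.495 , 0.2018, 0.1058]), np.float64(0.000603153563717578)) cap
(array([0.4197, 0.3914, 0.1497]), np.float64(0.0010033587638082126)) sticktop
(array([ 0.4144, -0.0926,  0.0063]), np.float64(0.0005802731641709696)) [ 0.4141 -0.0919  0.012 ]
(array([ 0.3907, -0.21  ,  0.0046]), np.float64(0.0006109200484698746)) [ 0.3898 -0.2082  0.012 ]
top buttons
top px [250.7143 112.7143] box [250 111   3   4   7] X [0.7397 0.1297 0.0005]
top px [254.2857 111.1429] box [253 110   4   3   7] X [0.7458 0.1209 0.0007]
top px [265.6 112.8] box [264 112   4   3   5] X [ 0.7416  0.0861 -0.0005]
top px [342.75 115.5 ] box [342 114   3   4   4] X [ 0.7357 -0.1351 -0.0001]
top px [262.4615 121.7308] box [258 117   8  10  26] X [0.7133 0.0944 0.0005]
top px [346.1667 117.6667] box [344 117   5   3   6] X [ 0.7294 -0.1466  0.0016]
top px [358.1667 117.8333] box [356 116   5   4   6] X [ 0.7294 -0.1814 -0.0004]
top px [457.625 118.125] box [457 117   3   4   8] X [ 0.7363 -0.4756 -0.0017]
top px [452.0714 124.2   ] box [443 117  22  15  70] X [ 0.7161 -0.4546  0.0011]
top px [246. 119.] box [245 118   
[... 4418 characters left out ...]
  8] X [ 0.3912 -0.2009  0.009 ]
side px [284.6667 230.7778] box [283 230   4   3   9] X [ 0.4143 -0.081   0.0125]
cap
side px [252.041 247.918] box [239 245  27   7 122] X [0.4957 0.2105 0.1098]
sticktop
side px [281.8099 283.2397] box [277 272  11  25 242] X [0.4211 0.4029 0.1348]
stand
side px [250.9784 288.9568] box [239 285  25   8 139] X [0.4957 0.2553 0.0208]
side px [272.4419 339.5116] box [265 332  18  13  86] X [0.4399 0.4215 0.0065]
((0.49564698338508606, 0.20154626667499542), (0.014822614379227161, 0.0647302120923996), 85.99093627929688) 147
((0.49439436197280884, 0.20134297013282776), 0.04917418956756592) [0.4917 0.1948 0.0869]
[ 0.3747 -0.0123  0.005 ] [ 0.4584 -0.0124 -0.0006]
```

Cap grip is at (0.495, 0.2015), with the bar along x at about -4°. I'll check the lamp, stand and wax pot positions and move above the cap.

```bash
python3 - <<'E'
from h import *
np.set_printoptions(precision=4,suppress=True)
z=np.load('last_top.npz');P=cloud('top',z['im'],z['d'])
print('lamp',P[163,262:270:3],P[153,300],P[175,300],P[163,300])
print('stand',onz('top',154,221,.008),onz('side',272.4,339.5,.008))
print('wax',P[245,199],onz('top',199.5,246,.022),'weight',onz('top',344.8,198.5,.03))
E
python3 -m jog '[0.8,-0.9,0,0,0,0.084,1, 0.8,-0.9,0,0,0,0.084,1, 0.8,-0.9,0,0,0,0.084,1, 0.8,-0.9,0,0,0,0.084,1, 0.8,-0.9,0,0,0,0.084,1, 0.8,-0.9,0,0,0,0.084,1, 0.8,-0.9,0,0,0,0.084,1, 0.8,-0.9,0,0,0,0.084,1]' 
python3 -m jog '[0.37,-0.404,0,0,0,0,1, 0.737,-0.807,0,0,0,0,1, 0.737,-0.807,-0.3,0,0,0,1, 0.737,-0.807,-0.3,0,0,0,1, 0.737,-0.807,-0.3,0,0,0,1, 0.737,-0.807,-0.3,0,0,0,1, 0.737,-0.807,-0.3,0,0,0,1, 0.737,-0.807,-0.3,0,0,0,1, 0.737,-0.807,-0.3,0,0,0,1, 0.737,-0.807,-0.3,0,0,0,1, 0.737,-0.807,-0.3,0,0,0,1]'
python3 -c "
from h import *
print(env.get_state())"
```

```text
lamp [[0.5275 0.0862 0.2404]
 [0.5274 0.0795 0.2408]
 [0.5277 0.0729 0.2401]] [0.5509 0.0025 0.2415] [0.5068 0.0009 0.2171] [0.5288 0.0023 0.239 ]
stand [0.422  0.3913 0.008 ] [0.4388 0.4232 0.008 ]
wax [0.3577 0.2639 0.0056] [0.3541 0.2593 0.022 ] weight [ 0.4869 -0.1322  0.03  ]
clock: 0.77
tcp_pos: [0.3491, 0.3618, 0.231]
orientation: [-0.0, 0.037, 0.999, -0.0]
wrist_force: [-0.3, 0.9, -0.3]
finger_gap: 0.0858
grip_force: 0.0
clock: 1.68
tcp_pos: [0.4947, 0.2035, 0.172]
orientation: [0.0, 0.033, 0.999, 0.0]
wrist_force: [-0.7, 0.5, -0.6]
finger_gap: 0.0856
grip_force: 0.0
{'clock': 1.6833, 'joint_pos': array([ 2.40015098e-01,  2.60367935e-01, -1.72940510e-01,  1.13647425e+00,
        2.80072596e-04,  3.06485155e-01]), 'qvel': array([-0.00390517, -0.00173343, -0.00099365, -0.00161795, -0.00196363,
       -0.00125434]), 'tau': array([-2.24162573e-01, -4.36749887e+01,  2.87363952e+01, -6.15355108e-03,
       -5.89022224e-03,  4.37515002e-03]), 'tcp_pos': array([0.49472759, 0.20352351, 0.17204677]), 'orientation': array([4.50221102e-04, 3.32288349e-02, 9.99447631e-01, 2.71611098e-04]), 'wrist_force': array([-0.68690293,  0.50049485, -0.58775018]), 'ft_torque': array([ 0.00695145, -0.00240836,  0.01557068]), 'grip_force': 0.0, 'finger_gap': 0.08559141650136091}
```

```bash
python3 -m jog '[0,-0.01,-0.2,0,0,0,1, 0,-0.01,-0.405,0,0,0,1, 0,-0.01,-0.405,0,0,0,1, 0,-0.01,-0.405,0,0,0,1, 0,-0.01,-0.405,0,0,0,1]'
python3 -m jog '[0,0,0,0,0,0,-1, 0,0,0,0,0,0,-1, 0,0,0,0,0,0,-1, 0,0,0,0,0,0,-1, 0,0,0,0,0,0,-1, 0,0,0,0,0,0,-1, 0,0,0,0,0,0,-1, 0,0,0,0,0,0,-1, 0,0,0,0,0,0,-1]' 60
python3 -m jog '[0,0,0.0008,0,0,0.037,-1, 0,0,0.0017,0,0,0.074,-1, 0,0,0.0025,0,0,0.111,-1, 0,0,0.0033,0,0,0.148,-1, 0,0,0.0042,0,0,0.185,-1, 0,0,0.005,0,0,0.222,-1, 0,0,0.0058,0,0,0.259,-1, 0,0,0.0067,0,0,0.296,-1, 0,0,0.0075,0,0,0.333,-1]'
```

```text
clock: 2.1
tcp_pos: [0.4959, 0.2009, 0.0921]
orientation: [0.001, 0.034, 0.999, 0.0]
wrist_force: [1.1, -0.5, -0.3]
finger_gap: 0.0856
grip_force: 0.0
clock: 2.85
tcp_pos: [0.496, 0.2024, 0.0915]
orientation: [0.001, 0.034, 0.999, 0.003]
wrist_force: [-1.9, 7.2, 3.9]
finger_gap: 0.0127
grip_force: 61.0
clock: 3.6
tcp_pos: [0.4967, 0.2022, 0.0925]
orientation: [0.002, -0.472, 0.881, 0.001]
wrist_force: [2.0, 7.0, -1.7]
finger_gap: 0.0129
grip_force: 60.3
```

```bash
python3 -m jog '[0,0,0.0008,0,0,0.037,-1, 0,0,0.0017,0,0,0.074,-1, 0,0,0.0025,0,0,0.111,-1, 0,0,0.0033,0,0,0.148,-1, 0,0,0.0042,0,0,0.185,-1, 0,0,0.005,0,0,0.222,-1, 0,0,0.0058,0,0,0.259,-1, 0,0,0.0067,0,0,0.296,-1, 0,0,0.0075,0,0,0.333,-1]'
python3 -m jog '[0,0,0.0008,0,0,0.037,-1, 0,0,0.0017,0,0,0.074,-1, 0,0,0.0025,0,0,0.111,-1, 0,0,0.0033,0,0,0.148,-1, 0,0,0.0042,0,0,0.185,-1, 0,0,0.005,0,0,0.222,-1, 0,0,0.0058,0,0,0.259,-1, 0,0,0.0067,0,0,0.296,-1, 0,0,0.0075,0,0,0.333,-1, 0,0,0.0083,0,0,0.37,-1, 0,0,0.0085,0,0,0.378,-1, 0,0,0.0085,0,0,0.378,-1]'
python3 -c "
from h import *
print(env.get_state()['joint_pos'])"
python3 -m jog '[0,0,0,0,0,0,1, 0,0,0,0,0,0,1, 0,0,0,0,0,0,1, 0,0,0,0,0,0,1, 0,0,0,0,0,0,1, 0,0,0,0,0,0,1, 0,0,0,0,0,0,1]'
python3 -m jog '[0,0,0,0,0,-0.333,1, 0,0,0,0,0,-0.333,1, 0,0,0,0,0,-0.333,1, 0,0,0,0,0,-0.333,1, 0,0,0,0,0,-0.333,1, 0,0,0,0,0,-0.333,1, 0,0,0,0,0,-0.333,1, 0,0,0,0,0,-0.333,1, 0,0,0,0,0,-0.333,1]'
python3 -m jog '[0,0,0,0,0,-0.333,1, 0,0,0,0,0,-0.333,1, 0,0,0,0,0,-0.333,1, 0,0,0,0,0,-0.333,1, 0,0,0,0,0,-0.333,1, 0,0,0,0,0,-0.333,1, 0,0,0,0,0,-0.333,1, 0,0,0,0,0,-0.333,1, 0,0,0,0,0,-0.333,1]'
python3 -m jog '[0,0,0,0,0,-0.333,1, 0,0,0,0,0,-0.333,1, 0,0,0,0,0,-0.333,1, 0,0,0,0,0,-0.333,1, 0,0,0,0,0,-0.333,1, 0,0,0,0,0,-0.333,1, 0,0,0,0,0,-0.333,1, 0,0,0,0,0,-0.333,1, 0,0,0,0,0,-0.333,1]'
python3 -m jog '[0,0,0,0,0,0,-1, 0,0,0,0,0,0,-1, 0,0,0,0,0,0,-1, 0,0,0,0,0,0,-1, 0,0,0,0,0,0,-1, 0,0,0,0,0,0,-1, 0,0,0,0,0,0,-1, 0,0,0,0,0,0,-1, 0,0,0,0,0,0,-1]' 60
python3 -c "
from h import *
print(env.get_state()['joint_pos'])
snap('top','t1.png'); z=np.load('last_top.npz');P=cloud('top',z['im'],z['d'])
m=(P[...,2]>.085)&(P[...,2]<.1)&(abs(P[...,0]-.495)<.06)&(abs(P[...,1]-.2)<.06); print(m.sum(),np.median(P[m],0))"
```

```text
clock: 4.35
tcp_pos: [0.498, 0.203, 0.0942]
orientation: [-0.004, 0.849, -0.528, 0.0]
wrist_force: [2.0, 10.2, -6.7]
finger_gap: 0.013
grip_force: 59.6
clock: 5.35
tcp_pos: [0.4971, 0.2028, 0.096]
orientation: [-0.003, 0.999, 0.036, 0.002]
wrist_force: [3.6, 8.0, -0.3]
finger_gap: 0.0126
grip_force: 60.4
[ 0.23489408  0.31615648 -0.29473917  0.95501062  0.00504546 -2.97856469]
clock: 5.93
tcp_pos: [0.4952, 0.1999, 0.095]
orientation: [0.0, 0.999, 0.035, -0.0]
wrist_force: [0.7, -0.0, 0.4]
finger_gap: 0.0855
grip_force: 0.0
clock: 6.68
tcp_pos: [0.4952, 0.2, 0.095]
orientation: [0.0, 0.882, -0.472, -0.0]
wrist_force: [0.3, 0.6, 0.1]
finger_gap: 0.0856
grip_force: 0.0
clock: 7.43
tcp_pos: [0.4953, 0.2, 0.095]
orientation: [-0.0, -0.528, 0.849, 0.0]
wrist_force: [0.6, -0.6, -0.4]
finger_gap: 0.0855
grip_force: 0.0
clock: 8.18
tcp_pos: [0.4952, 0.2, 0.095]
orientation: [-0.0, -0.033, 0.999, 0.0]
wrist_force: [0.1, 0.4, 0.5]
finger_gap: 0.0854
grip_force: 0.0
clock: 8.93
tcp_pos: [0.4951, 0.2019, 0.0954]
orientation: [0.0, -0.037, 0.999, 0.002]
wrist_force: [-1.0, 7.1, 2.0]
finger_gap: 0.0125
grip_force: 60.5
[ 0.23482127  0.31589044 -0.29659836  0.9574248   0.00403989  0.16075731]
161 [0.48191515 0.16977938 0.08974193]
```

```bash
python3 -m jog '[0,0,0.0008,0,0,0.037,-1, 0,0,0.0017,0,0,0.074,-1, 0,0,0.0025,0,0,0.111,-1, 0,0,0.0033,0,0,0.148,-1, 0,0,0.0042,0,0,0.185,-1, 0,0,0.005,0,0,0.222,-1, 0,0,0.0058,0,0,0.259,-1, 0,0,0.0067,0,0,0.296,-1, 0,0,0.0075,0,0,0.333,-1]'
python3 -m jog '[0,0,0.0008,0,0,0.037,-1, 0,0,0.0017,0,0,0.074,-1, 0,0,0.0025,0,0,0.111,-1, 0,0,0.0033,0,0,0.148,-1, 0,0,0.0042,0,0,0.185,-1, 0,0,0.005,0,0,0.222,-1, 0,0,0.0058,0,0,0.259,-1, 0,0,0.0067,0,0,0.296,-1, 0,0,0.0075,0,0,0.333,-1]'
python3 -m jog '[0,0,0.0008,0,0,0.037,-1, 0,0,0.0017,0,0,0.074,-1, 0,0,0.0025,0,0,0.111,-1, 0,0,0.0033,0,0,0.148,-1, 0,0,0.0042,0,0,0.185,-1, 0,0,0.005,0,0,0.222,-1, 0,0,0.0058,0,0,0.259,-1, 0,0,0.0067,0,0,0.296,-1, 0,0,0.0075,0,0,0.333,-1, 0,0,0.0075,0,0,0.333,-1]'
python3 -m jog '[0,0,0,0,0,0,1, 0,0,0,0,0,0,1, 0,0,0,0,0,0,1, 0,0,0,0,0,0,1, 0,0,0,0,0,0,1, 0,0,0,0,0,0,1, 0,0,0,0,0,0,1]'
python3 -m jog '[0,0,0,0,0,-0.333,1, 0,0,0,0,0,-0.333,1, 0,0,0,0,0,-0.333,1, 0,0,0,0,0,-0.333,1, 0,0,0,0,0,-0.333,1, 0,0,0,0,0,-0.333,1, 0,0,0,0,0,-0.333,1, 0,0,0,0,0,-0.333,1, 0,0,0,0,0,-0.333,1]'
python3 -m jog '[0,0,0,0,0,-0.333,1, 0,0,0,0,0,-0.333,1, 0,0,0,0,0,-0.333,1, 0,0,0,0,0,-0.333,1, 0,0,0,0,0,-0.333,1, 0,0,0,0,0,-0.333,1, 0,0,0,0,0,-0.333,1, 0,0,0,0,0,-0.333,1, 0,0,0,0,0,-0.333,1]'
python3 -m jog '[0.005,0.01,0,0,0,-0.333,1, 0.005,0.01,0,0,0,-0.333,1, 0.005,0.01,0,0,0,-0.333,1, 0.005,0.01,0,0,0,-0.333,1, 0.005,0.01,0,0,0,-0.333,1, 0.005,0.01,0,0,0,-0.333,1, 0.005,0.01,0,0,0,-0.333,1, 0.005,0.01,0,0,0,-0.333,1, 0.005,0.01,0,0,0,-0.333,1]'
python3 -m jog '[0,0,0,0,0,0,-1, 0,0,0,0,0,0,-1, 0,0,0,0,0,0,-1, 0,0,0,0,0,0,-1, 0,0,0,0,0,0,-1, 0,0,0,0,0,0,-1, 0,0,0,0,0,0,-1, 0,0,0,0,0,0,-1, 0,0,0,0,0,0,-1]' 60
python3 -c "
from h import *
print(env.get_state()['joint_pos'])"
```

```text
clock: 9.73
tcp_pos: [0.4963, 0.2005, 0.0972]
orientation: [0.001, -0.533, 0.846, -0.0]
wrist_force: [0.3, -0.4, 2.4]
finger_gap: 0.0126
grip_force: 60.4
clock: 10.48
tcp_pos: [0.498, 0.201, 0.0991]
orientation: [-0.002, 0.884, -0.467, 0.002]
wrist_force: [3.6, 2.7, 0.2]
finger_gap: 0.0126
grip_force: 59.9
clock: 11.32
tcp_pos: [0.4979, 0.2029, 0.1009]
orientation: [-0.003, 0.999, 0.038, 0.003]
wrist_force: [3.8, 8.6, 0.6]
finger_gap: 0.0126
grip_force: 60.1
clock: 11.9
tcp_pos: [0.4952, 0.1999, 0.0994]
orientation: [0.0, 0.999, 0.035, -0.0]
wrist_force: [0.4, -0.4, -1.4]
finger_gap: 0.086
grip_force: 0.0
clock: 12.65
tcp_pos: [0.4952, 0.2, 0.0995]
orientation: [0.0, 0.882, -0.472, -0.0]
wrist_force: [-0.4, 0.4, 0.1]
finger_gap: 0.0852
grip_force: 0.0
clock: 13.4
tcp_pos: [0.4952, 0.2, 0.0995]
orientation: [-0.0, -0.528, 0.849, 0.0]
wrist_force: [-0.9, -0.5, 0.6]
finger_gap: 0.0857
grip_force: 0.0
clock: 14.15
tcp_pos: [0.4962, 0.202, 0.0995]
orientation: [-0.0, -0.033, 0.999, 0.0]
wrist_force: [0.2, -0.2, -0.2]
finger_gap: 0.0854
grip_force: 0.0
clock: 14.9
tcp_pos: [0.4963, 0.2025, 0.0997]
orientation: [0.0, -0.036, 0.999, 0.0]
wrist_force: [-0.7, 1.6, 1.6]
finger_gap: 0.0124
grip_force: 60.3
[ 2.37074553e-01  3.15070047e-01 -2.86160627e-01  9.69108419e-01
  8.79580816e-04  1.64173892e-01]
```

```bash
python3 -m jog '[0,0,0.0008,0,0,0.037,-1, 0,0,0.0017,0,0,0.074,-1, 0,0,0.0025,0,0,0.111,-1, 0,0,0.0033,0,0,0.148,-1, 0,0,0.0042,0,0,0.185,-1, 0,0,0.005,0,0,0.222,-1, 0,0,0.0058,0,0,0.259,-1, 0,0,0.0067,0,0,0.296,-1, 0,0,0.0075,0,0,0.333,-1]'
python3 -m jog '[0,0,0.0008,0,0,0.037,-1, 0,0,0.0017,0,0,0.074,-1, 0,0,0.0025,0,0,0.111,-1, 0,0,0.0033,0,0,0.148,-1, 0,0,0.0042,0,0,0.185,-1, 0,0,0.005,0,0,0.222,-1, 0,0,0.0058,0,0,0.259,-1, 0,0,0.0067,0,0,0.296,-1, 0,0,0.0075,0,0,0.333,-1]'
python3 -m jog '[0,0,0.0008,0,0,0.037,-1, 0,0,0.0017,0,0,0.074,-1, 0,0,0.0025,0,0,0.111,-1, 0,0,0.0033,0,0,0.148,-1, 0,0,0.0042,0,0,0.185,-1, 0,0,0.005,0,0,0.222,-1, 0,0,0.0058,0,0,0.259,-1, 0,0,0.0067,0,0,0.296,-1, 0,0,0.0075,0,0,0.333,-1, 0,0,0.0075,0,0,0.333,-1]'
python3 -m jog '[0,0,0,0,0,0,1, 0,0,0,0,0,0,1, 0,0,0,0,0,0,1, 0,0,0,0,0,0,1, 0,0,0,0,0,0,1, 0,0,0,0,0,0,1, 0,0,0,0,0,0,1]'
python3 -m jog '[0,0,0,0,0,-0.333,1, 0,0,0,0,0,-0.333,1, 0,0,0,0,0,-0.333,1, 0,0,0,0,0,-0.333,1, 0,0,0,0,0,-0.333,1, 0,0,0,0,0,-0.333,1, 0,0,0,0,0,-0.333,1, 0,0,0,0,0,-0.333,1, 0,0,0,0,0,-0.333,1]'
python3 -m jog '[0,0,0,0,0,-0.333,1, 0,0,0,0,0,-0.333,1, 0,0,0,0,0,-0.333,1, 0,0,0,0,0,-0.333,1, 0,0,0,0,0,-0.333,1, 0,0,0,0,0,-0.333,1, 0,0,0,0,0,-0.333,1, 0,0,0,0,0,-0.333,1, 0,0,0,0,0,-0.333,1]'
python3 -m jog '[0,0,0,0,0,-0.333,1, 0,0,0,0,0,-0.333,1, 0,0,0,0,0,-0.333,1, 0,0,0,0,0,-0.333,1, 0,0,0,0,0,-0.333,1, 0,0,0,0,0,-0.333,1, 0,0,0,0,0,-0.333,1, 0,0,0,0,0,-0.333,1, 0,0,0,0,0,-0.333,1]'
python3 -m jog '[0,0,0,0,0,0,-1, 0,0,0,0,0,0,-1, 0,0,0,0,0,0,-1, 0,0,0,0,0,0,-1, 0,0,0,0,0,0,-1, 0,0,0,0,0,0,-1, 0,0,0,0,0,0,-1, 0,0,0,0,0,0,-1, 0,0,0,0,0,0,-1]' 60
python3 -c "
from h import *
print(env.get_state()['joint_pos'])"
```

```text
clock: 15.65
tcp_pos: [0.4976, 0.2026, 0.1014]
orientation: [0.001, -0.533, 0.846, -0.0]
wrist_force: [1.3, 3.2, -0.9]
finger_gap: 0.0125
grip_force: 60.1
clock: 16.4
tcp_pos: [0.4971, 0.2029, 0.1028]
orientation: [-0.001, 0.884, -0.467, 0.0]
wrist_force: [0.2, 4.2, 0.9]
finger_gap: 0.0127
grip_force: 60.4
clock: 17.23
tcp_pos: [0.4974, 0.2034, 0.1045]
orientation: [-0.001, 0.999, 0.037, 0.001]
wrist_force: [1.1, 4.7, 0.3]
finger_gap: 0.0127
grip_force: 60.3
clock: 17.82
tcp_pos: [0.4963, 0.202, 0.104]
orientation: [0.0, 0.999, 0.035, -0.0]
wrist_force: [-0.9, 0.4, 0.5]
finger_gap: 0.0851
grip_force: 0.0
clock: 18.57
tcp_pos: [0.4962, 0.202, 0.104]
orientation: [0.0, 0.882, -0.472, -0.0]
wrist_force: [-0.2, -0.7, -0.3]
finger_gap: 0.0854
grip_force: 0.0
clock: 19.32
tcp_pos: [0.4963, 0.202, 0.104]
orientation: [-0.0, -0.528, 0.849, -0.0]
wrist_force: [0.1, -0.7, -0.5]
finger_gap: 0.0851
grip_force: 0.0
clock: 20.07
tcp_pos: [0.4962, 0.202, 0.104]
orientation: [-0.0, -0.033, 0.999, -0.0]
wrist_force: [0.6, 0.4, 0.5]
finger_gap: 0.085
grip_force: 0.0
clock: 20.82
tcp_pos: [0.4963, 0.2025, 0.1042]
orientation: [0.0, -0.036, 0.999, 0.0]
wrist_force: [-1.3, 2.8, 2.4]
finger_gap: 0.0129
grip_force: 60.1
[ 2.37067952e-01  3.11188729e-01 -2.79597493e-01  9.79691569e-01
  9.32077816e-04  1.64229225e-01]
```

```bash
python3 -m jog '[0,0,0.0008,0,0,0.037,-1, 0,0,0.0017,0,0,0.074,-1, 0,0,0.0025,0,0,0.111,-1, 0,0,0.0033,0,0,0.148,-1, 0,0,0.0042,0,0,0.185,-1, 0,0,0.005,0,0,0.222,-1, 0,0,0.0058,0,0,0.259,-1, 0,0,0.0067,0,0,0.296,-1, 0,0,0.0075,0,0,0.333,-1]'
python3 -m jog '[0,0,0.0008,0,0,0.037,-1, 0,0,0.0017,0,0,0.074,-1, 0,0,0.0025,0,0,0.111,-1, 0,0,0.0033,0,0,0.148,-1, 0,0,0.0042,0,0,0.185,-1, 0,0,0.005,0,0,0.222,-1, 0,0,0.0058,0,0,0.259,-1, 0,0,0.0067,0,0,0.296,-1, 0,0,0.0075,0,0,0.333,-1]'
python3 -m jog '[0,0,0.0008,0,0,0.037,-1, 0,0,0.0017,0,0,0.074,-1, 0,0,0.0025,0,0,0.111,-1, 0,0,0.0033,0,0,0.148,-1, 0,0,0.0042,0,0,0.185,-1, 0,0,0.005,0,0,0.222,-1, 0,0,0.0058,0,0,0.259,-1, 0,0,0.0067,0,0,0.296,-1, 0,0,0.0075,0,0,0.333,-1, 0,0,0.0078,0,0,0.355,-1, 0,0,0.0078,0,0,0.355,-1]'
python3 -m jog '[0,0,0.01,0,0,0,-1, 0,0,0.02,0,0,0,-1, 0,0,0.03,0,0,0,-1, 0,0,0.03,0,0,0,-1]'
python3 -m jog '[0,0,0.04,0,0,0,-1, 0,0,0.08,0,0,0,-1, 0,0,0.14,0,0,0,-1, 0,0,0.2,0,0,0,-1, 0,0,0.2,0,0,0,-1]'
python3 - <<'E'
from h import *
print(env.get_state()['joint_pos'])
snap('top'); im,d=snap('side'); 
b=cv2.resize(im[200:350,200:350],None,fx=3,fy=3,interpolation=cv2.INTER_CUBIC)
cv2.imwrite('pics/lift.png',b[:,:,::-1])
E
```

```text
clock: 21.57
tcp_pos: [0.4972, 0.2021, 0.1059]
orientation: [0.001, -0.533, 0.846, -0.001]
wrist_force: [1.3, -0.3, 1.4]
finger_gap: 0.0127
grip_force: 60.2
clock: 22.32
tcp_pos: [0.498, 0.2021, 0.1078]
orientation: [-0.001, 0.884, -0.467, 0.002]
wrist_force: [0.1, -0.1, 2.9]
finger_gap: 0.0129
grip_force: 60.0
clock: 23.23
tcp_pos: [0.4975, 0.2033, 0.1095]
orientation: [-0.001, 0.998, 0.07, 0.001]
wrist_force: [0.3, 5.1, 3.9]
finger_gap: 0.0129
grip_force: 60.3
clock: 23.57
tcp_pos: [0.4973, 0.2025, 0.1148]
orientation: [-0.0, 0.998, 0.068, 0.001]
wrist_force: [2.7, 4.8, 0.7]
finger_gap: 0.0128
grip_force: 59.9
clock: 23.98
tcp_pos: [0.497, 0.2017, 0.1568]
orientation: [0.0, 0.998, 0.069, 0.001]
wrist_force: [1.0, 0.6, -0.7]
finger_gap: 0.0127
grip_force: 61.4
[ 2.36601479e-01  2.71339930e-01 -1.96877282e-01  1.10039404e+00
 -1.29145213e-03 -3.04219680e+00]
```

View pics/lift.png

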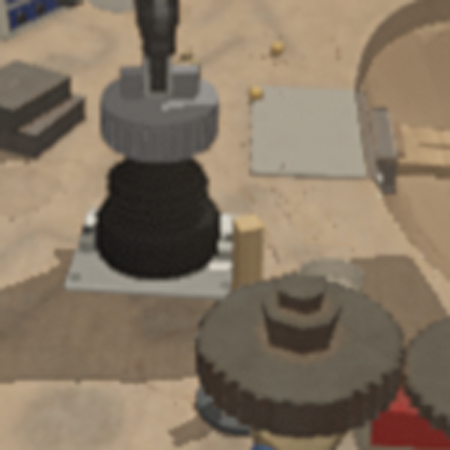

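The cap is off: in the crop it hangs at (160,110), well above the threaded neck. I'll set it down at about (0.365, 0.14).

```bash
python3 -m jog '[-0.12,-0.06,0,0,0,-0.1,-1, -0.3,-0.15,0,0,0,-0.1,-1, -0.5,-0.23,0,0,0,-0.1,-1, -0.66,-0.31,0,0,0,-0.1,-1, -0.66,-0.31,-0.2,0,0,-0.1,-1, -0.66,-0.31,-0.4,0,0,-0.1,-1, -0.66,-0.31,-0.52,0,0,-0.1,-1, -0.66,-0.31,-0.57,0,0,-0.1,-1, -0.66,-0.31,-0.58,0,0,-0.1,-1, -0.66,-0.31,-0.58,0,0,-0.1,-1]'
python3 -m jog '[0,0,-0.006,0,0,0,-1, 0,0,-0.01,0,0,0,-1, 0,0,-0.01,0,0,0,-1]'
```

```text
clock: 24.92
tcp_pos: [0.3614, 0.1386, 0.0384]
orientation: [0.002, 0.996, -0.088, -0.002]
wrist_force: [-7.7, -5.0, 14.7]
finger_gap: 0.0124
grip_force: 67.4
clock: 25.17
tcp_pos: [0.3614, 0.1386, 0.0383]
orientation: [0.002, 0.996, -0.088, -0.002]
wrist_force: [-15.9, -5.3, 40.6]
finger_gap: 0.0127
grip_force: 71.3
```

```bash
python3 -m jog '[0,0,0.012,0,0,0,-1, 0,0,0.012,0,0,0,1, 0,0,0.012,0,0,0,1, 0,0,0.012,0,0,0,1, 0,0,0.012,0,0,0,1, 0,0,0.012,0,0,0,1, 0,0,0.2,0,0,0,1, 0,0,0.4,0,0,0,1, 0,0,0.6,0,0,0,1, 0,0,0.6,0,0,0,1]'
python3 -m jog '[0,0,0.1,0,0,0,1, 0,0.4,0.2,0,0,0,1, 0,0.6,0.2,0,0,0,1, 0,0.6,0.2,0,0,0,1, 0,0.6,0.2,0,0,0,1, 0,0.6,0.2,0,0,0,1]'
python3 - <<'E'
from h import *
np.set_printoptions(precision=4,suppress=True)
print(env.get_state()['joint_pos'])
for n in('top','side'):
    im,d=snap(n,n+'2.png');P=cloud(n,im,d)
    masks(P,im,n,(.25,.498),(-.3,.0),(.006,.03),(12,80,80),(38,255,255),4)
z=np.load('last_top.npz');P=cloud('top',z['im'],z['d'])
m=(P[...,2]>.025)&(P[...,2]<.075)&(abs(P[...,0]-.36)<.08)&(abs(P[...,1]-.14)<.08)
print(np.percentile(P[m][:,2],[5,50,95]),cv2.minEnclosingCircle(P[m][:,:2].astype(np.float32)))
E
```

```text
clock: 26.0
tcp_pos: [0.3684, 0.1408, 0.1631]
orientation: [-0.001, 0.996, -0.088, 0.005]
wrist_force: [1.6, -0.0, -0.8]
finger_gap: 0.0856
grip_force: 0.0
clock: 26.5
tcp_pos: [0.3641, 0.2618, 0.1963]
orientation: [0.0, 0.996, -0.086, -0.0]
wrist_force: [0.6, -0.4, -1.1]
finger_gap: 0.0855
grip_force: 0.0
[ 0.4442  0.0845 -0.3269  1.1595 -0.0002 -2.5258]
top px [343.6026 200.141 ] box [338 195  13  11  78] X [ 0.4815 -0.1282  0.0251]
top px [328.8  225.84] box [326 224   7   5  25] X [ 0.4132 -0.0906  0.0148]
top px [371.5    234.2143] box [369 232   6   6  28] X [ 0.392  -0.2072  0.0142]
side px [291.8571 215.5   ] box [290 214   5   4  14] X [ 0.3912 -0.2025  0.0103]
side px [262.3065 223.2581] box [259 219   8   9  62] X [ 0.4874 -0.1179  0.019 ]
side px [284.8824 230.5882] box [283 229   5   4  17] X [ 0.4143 -0.0853  0.0111]
[0.0321 0.0357 0.0605] ((0.3787711560726166, 0.15806037187576294), 0.074747733771801)
```

View pics/top2.png

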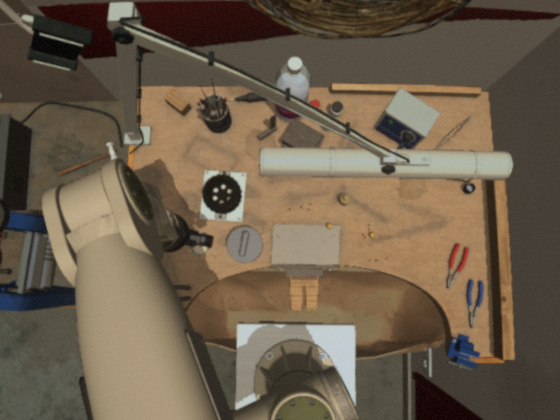

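The cap lies top up at px (244,244), six beads are in the barrel at (222,193), and the two buttons are at (329,226) and (371,234) with no others visible. Moving to the first one.

```bash
python3 -m jog '[0.125,-0.885,0,0,0,-0.444,0, 0.125,-0.885,0,0,0,-0.444,0, 0.125,-0.885,0,0,0,-0.444,0, 0.125,-0.885,0,0,0,-0.444,0, 0.125,-0.885,0,0,0,-0.444,0, 0.125,-0.885,0,0,0,-0.444,0, 0.125,-0.885,0,0,0,-0.444,0, 0.125,-0.885,0,0,0,-0.444,0, 0.125,-0.885,0,0,0,-0.444,0, 0.125,-0.885,0,0,0,-0.444,0, 0.125,-0.885,0,0,0,-0.444,0, 0.125,-0.885,0,0,0,-0.444,0]'
python3 -m jog '[0.125,-0.882,0,0,0,-0.444,0, 0.125,-0.882,0,0,0,-0.444,0, 0.125,-0.882,0,0,0,-0.444,0, 0.125,-0.882,0,0,0,-0.444,0, 0.125,-0.882,0,0,0,-0.444,0, 0.125,-0.882,0,0,0,-0.444,0, 0.125,-0.882,0,0,0,-0.444,0, 0.125,-0.882,-0.2,0,0,-0.444,0, 0.125,-0.882,-0.4,0,0,-0.444,0, 0.125,-0.882,-0.6,0,0,-0.444,0, 0.125,-0.882,-0.73,0,0,-0.444,0, 0.125,-0.882,-0.73,0,0,-0.444,0]'
python3 - <<'E'
from h import *
np.set_printoptions(precision=4,suppress=True)
print(env.get_state()['joint_pos'],env.get_state()['tcp_pos'])
for n in('top','side'):
    im,d=snap(n);P=cloud(n,im,d)
    masks(P,im,n,(.25,.47),(-.3,.0),(.006,.03),(12,80,80),(38,255,255),4)
im=np.load('last_side.npz')['im']; b=cv2.resize(im[180:260,230:350],None,fx=4,fy=4,interpolation=cv2.INTER_CUBIC)
cv2.imwrite('pics/b0.png',b[:,:,::-1])
E
```

```text
clock: 27.6
tcp_pos: [0.3885, 0.0818, 0.1962]
orientation: [-0.0, -0.705, 0.709, 0.0]
wrist_force: [-0.5, -0.3, -1.3]
finger_gap: 0.043
grip_force: 0.0
clock: 28.6
tcp_pos: [0.4091, -0.0921, 0.0458]
orientation: [-0.005, -0.086, 0.996, 0.002]
wrist_force: [-0.8, -0.1, 0.3]
finger_gap: 0.0427
grip_force: 0.0
[-0.4133  0.1792 -0.6265  0.7753 -0.0001 -0.5864] [ 0.4091 -0.0921  0.0458]
side px [292.75 215.5 ] box [292 214   3   4   8] X [ 0.3896 -0.202   0.0107]
side px [284.8824 230.5882] box [283 229   5   4  17] X [ 0.4143 -0.0857  0.0118]
```

View pics/b0.png

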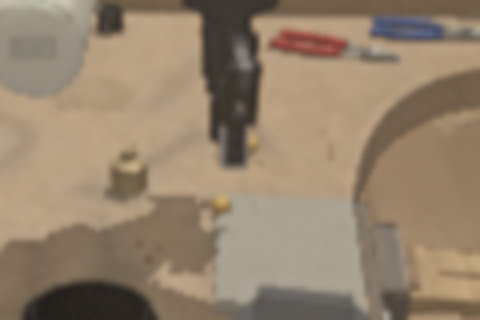

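The button sits at crop (221,203), below and in front of the fingers at (233,160), as expected. Descending and gripping.

```bash
python3 -m jog '[0,0,0,0,0,0,0, 0,0,-0.1,0,0,0,0, 0,0,-0.18,0,0,0,0, 0,0,-0.225,0,0,0,0, 0,0,-0.225,0,0,0,0, 0,0,-0.225,0,0,0,0]'
python3 -m jog '[0,0,0,0,0,0,-1, 0,0,0,0,0,0,-1, 0,0,0,0,0,0,-1, 0,0,0,0,0,0,-1, 0,0,0,0,0,0,-1, 0,0,0,0,0,0,-1]' 40
python3 -m jog '[0,0,0.1,0,0,0,-1, 0,0,0.3,0,0,0,-1, 0,0,0.5,0,0,0,-1, 0,0,0.6,0,0,0,-1, 0,0,0.6,0,0,0,-1, 0,0,0.6,0,0,0,-1]'
```

```text
clock: 29.2
tcp_pos: [0.4149, -0.0936, 0.0066]
orientation: [0.0, -0.089, 0.996, -0.0]
wrist_force: [0.8, 0.0, -0.1]
finger_gap: 0.0427
grip_force: 0.0
clock: 29.7
tcp_pos: [0.4152, -0.0937, 0.0067]
orientation: [0.001, -0.088, 0.996, -0.0]
wrist_force: [-0.1, 0.6, 6.6]
finger_gap: 0.0126
grip_force: 39.0
clock: 30.2
tcp_pos: [0.4156, -0.0939, 0.1272]
orientation: [0.002, -0.088, 0.996, -0.001]
wrist_force: [0.1, -0.2, -0.9]
finger_gap: 0.0126
grip_force: 39.1
```

```bash
python3 -m jog '[0,0.2,0.11,0,0,0,-1, 0,0.4,0.11,0,0,0,-1, 0,0.6,0.11,0,0,0,-1, 0,0.8,0.11,0,0,0,-1, 0,0.95,0.11,0,0,0,-1, 0,0.95,0.11,0,0,0,-1, 0,0.95,0.11,0,0,0,-1, 0,0.95,0.11,0,0,0,-1]'
python3 -m jog '[0,0.2,0,0,0,0,-1, 0,0.4,0,0,0,0,-1, 0.1,0.531,0,0,0,0,-1, 0.25,0.531,0,0,0,0,-1, 0.402,0.531,0,0,0,0,-1, 0.402,0.531,0,0,0,0,-1, 0.402,0.531,0,0,0,0,-1, 0.402,0.531,0,0,0,0,-1]'
python3 - <<'E'
from h import *
np.set_printoptions(precision=4,suppress=True)
im,d=snap('side'); snap('top')
b=cv2.resize(im[210:290,210:320],None,fx=5,fy=5,interpolation=cv2.INTER_CUBIC)
cv2.imwrite('pics/b1.png',b[:,:,::-1])
E
```

```text
clock: 30.87
tcp_pos: [0.4133, 0.0966, 0.1464]
orientation: [-0.001, -0.088, 0.996, -0.0]
wrist_force: [-0.9, -0.9, -0.2]
finger_gap: 0.0124
grip_force: 39.2
clock: 31.53
tcp_pos: [0.494, 0.2013, 0.1466]
orientation: [-0.001, -0.087, 0.996, -0.0]
wrist_force: [0.0, 0.6, -1.3]
finger_gap: 0.0125
grip_force: 39.2
```

View pics/b1.png

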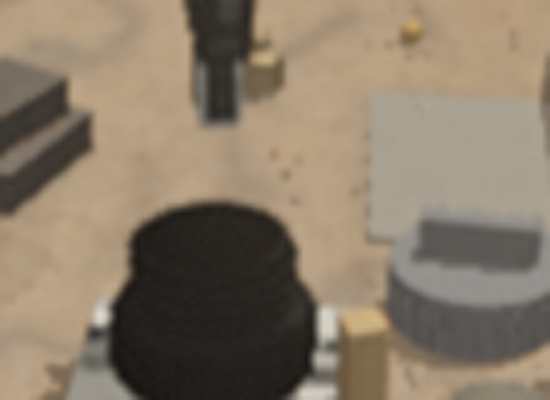

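The first casting is gone from the sheet corner, so it is held; the other is at crop (412,30). Lowering into the barrel and releasing.

```bash
python3 -m jog '[0.01,0.005,-0.15,0,0,0,-1, 0.01,0.005,-0.3,0,0,0,-1, 0.01,0.005,-0.42,0,0,0,-1, 0.01,0.005,-0.48,0,0,0,-1, 0.01,0.005,-0.48,0,0,0,-1, 0.01,0.005,-0.48,0,0,0,-1]'
python3 -m jog '[0,0,0,0,0,0,-0.4, 0,0,0,0,0,0,-0.4, 0,0,0,0,0,0,-0.4, 0,0,0,0,0,0,-0.4, 0,0,0.2,0,0,0,-0.4, 0,0,0.4,0,0,0,-0.4, 0,0,0.6,0,0,0,-0.4, 0,0,0.6,0,0,0,-0.4]'
python3 - <<'E'
from h import *
np.set_printoptions(precision=4,suppress=True)
print(env.get_state()['joint_pos'],env.get_state()['tcp_pos'])
for n in('top','side'):
    im,d=snap(n);P=cloud(n,im,d)
    masks(P,im,n,(.25,.47),(-.3,.0),(.006,.03),(12,80,80),(38,255,255),4)
E
```

```text
clock: 32.13
tcp_pos: [0.4955, 0.2034, 0.0515]
orientation: [-0.001, -0.088, 0.996, -0.0]
wrist_force: [0.4, 0.5, -0.1]
finger_gap: 0.0125
grip_force: 39.2
clock: 32.8
tcp_pos: [0.5011, 0.2051, 0.1804]
orientation: [0.007, -0.088, 0.996, 0.001]
wrist_force: [1.6, 0.3, 1.0]
finger_gap: 0.0261
grip_force: 0.0
[ 0.2401  0.2577 -0.1556  1.1439  0.0001  0.0638] [0.5011 0.2051 0.1804]
top px [371.5    234.2143] box [369 232   6   6  28] X [ 0.3922 -0.2074  0.0135]
side px [291.8333 215.3333] box [290 214   5   4  12] X [ 0.3913 -0.2003  0.011 ]
```

```bash
python3 -m jog '[-0.2,0,0,0,0,0,0, -0.425,0,0,0,0,0,0, -0.425,-0.2,0,0,0,0,0, -0.425,-0.4,0,0,0,0,0, -0.425,-0.6,0,0,0,0,0, -0.425,-0.8,0,0,0,0,0, -0.425,-0.9,0,0,0,0,0, -0.425,-0.9,0,0,0,0,0, -0.425,-0.9,0,0,0,0,0, -0.425,-0.9,0,0,0,0,0]'
python3 -m jog '[-0.1,-0.2,0,0,0,0,0, -0.1,-0.4,0,0,0,0,0, -0.1,-0.6,0,0,0,0,0, -0.1,-0.8,0,0,0,0,0, -0.1,-0.9,0,0,0,0,0, -0.1,-0.9,0,0,0,0,0, -0.1,-0.9,0,0,0,0,0]'
python3 -m jog '[0,-0.1,0,0,0,0,0, 0,-0.25,0,0,0,0,0, 0,-0.25,-0.2,0,0,0,0, 0,-0.25,-0.4,0,0,0,0, 0,-0.25,-0.55,0,0,0,0, 0,-0.25,-0.6,0,0,0,0, 0,-0.25,-0.6,0,0,0,0, 0,-0.25,-0.6,0,0,0,0]'
python3 - <<'E'
from h import *
np.set_printoptions(precision=4,suppress=True)
print(env.get_state()['joint_pos'],env.get_state()['tcp_pos'])
print(tri('top',(371.5,234.2),'side',(291.83,215.33)))
im,d=snap('side');P=cloud('side',im,d)
masks(P,im,'side',(.25,.47),(-.3,.0),(.006,.03),(12,80,80),(38,255,255),4)
E
```

```text
clock: 33.73
tcp_pos: [0.411, 0.0242, 0.1708]
orientation: [-0.001, -0.088, 0.996, 0.0]
wrist_force: [-0.1, 0.9, 0.4]
finger_gap: 0.0425
grip_force: 0.0
clock: 34.32
tcp_pos: [0.3916, -0.1557, 0.171]
orientation: [-0.0, -0.088, 0.996, 0.001]
wrist_force: [-0.2, 0.4, 0.1]
finger_gap: 0.0426
grip_force: 0.0
clock: 34.98
tcp_pos: [0.3915, -0.2039, 0.0512]
orientation: [-0.001, -0.089, 0.996, 0.001]
wrist_force: [1.0, -1.4, -0.4]
finger_gap: 0.0427
grip_force: 0.0
[-0.6628  0.2046 -0.577   0.7916  0.0003 -0.8417] [ 0.3915 -0.2039  0.0512]
(array([ 0.392 , -0.2084,  0.0079]), np.float64(0.000639526358982532))
side px [292.     215.3846] box [290 214   5   4  13] X [ 0.3913 -0.2011  0.0112]
```

```bash
python3 -m jog '[0,-0.015,0,0,0,0,0, 0,-0.015,-0.1,0,0,0,0, 0,-0.015,-0.18,0,0,0,0, 0,-0.015,-0.23,0,0,0,0, 0,-0.015,-0.23,0,0,0,0, 0,-0.015,-0.23,0,0,0,0]'
python3 -m jog '[0,0,0,0,0,0,-1, 0,0,0,0,0,0,-1, 0,0,0,0,0,0,-1, 0,0,0,0,0,0,-1, 0,0,0,0,0,0,-1, 0,0,0,0,0,0,-1]' 40
python3 -m jog '[0,0,0.1,0,0,0,-1, 0,0,0.3,0,0,0,-1, 0,0,0.5,0,0,0,-1, 0,0,0.7,0,0,0,-1, 0,0,0.7,0,0,0,-1, 0,0,0.7,0,0,0,-1]'
```

```text
clock: 35.53
tcp_pos: [0.3923, -0.2094, 0.0064]
orientation: [0.0, -0.088, 0.996, -0.0]
wrist_force: [1.1, -1.0, 0.0]
finger_gap: 0.043
grip_force: 0.0
clock: 36.03
tcp_pos: [0.3926, -0.2098, 0.0068]
orientation: [0.001, -0.088, 0.996, -0.001]
wrist_force: [-0.1, 0.4, 5.4]
finger_gap: 0.012
grip_force: 39.0
clock: 36.53
tcp_pos: [0.3936, -0.2106, 0.1487]
orientation: [0.003, -0.088, 0.996, -0.002]
wrist_force: [-0.1, 0.3, -1.2]
finger_gap: 0.0123
grip_force: 39.0
```

```bash
python3 -m jog '[0,0.2,0,0,0,0,-1, 0,0.4,0,0,0,0,-1, 0,0.6,0,0,0,0,-1, 0,0.8,0,0,0,0,-1, 0,0.95,0,0,0,0,-1, 0,0.95,0,0,0,0,-1, 0,0.95,0,0,0,0,-1]'
python3 -m jog '[0.1,0.2,0,0,0,0,-1, 0.1,0.4,0,0,0,0,-1, 0.1,0.6,0,0,0,0,-1, 0.1,0.8,0,0,0,0,-1, 0.1,0.95,0,0,0,0,-1, 0.1,0.95,0,0,0,0,-1, 0.1,0.95,0,0,0,0,-1]'
python3 -m jog '[0.1,0.163,0,0,0,0,-1, 0.25,0.163,0,0,0,0,-1, 0.417,0.163,0,0,0,0,-1, 0.417,0.163,0,0,0,0,-1, 0.417,0.163,0,0,0,0,-1, 0.417,0.163,0,0,0,0,-1, 0.417,0.163,0,0,0,0,-1]'
python3 - <<'E'
from h import *
for n in('top','side'):
    im,d=snap(n);P=cloud(n,im,d)
    masks(P,im,n,(.25,.497),(-.3,.0),(.006,.03),(12,80,80),(38,255,255),4)
E
```

```text
clock: 37.12
tcp_pos: [0.3905, -0.0174, 0.1445]
orientation: [-0.001, -0.09, 0.996, 0.0]
wrist_force: [0.3, 0.1, 1.0]
finger_gap: 0.0121
grip_force: 39.1
clock: 37.7
tcp_pos: [0.4116, 0.1711, 0.1447]
orientation: [-0.001, -0.089, 0.996, -0.0]
wrist_force: [0.5, -0.7, 0.6]
finger_gap: 0.0121
grip_force: 39.2
clock: 38.28
tcp_pos: [0.494, 0.202, 0.1451]
orientation: [-0.001, -0.087, 0.996, -0.0]
wrist_force: [0.4, -0.7, -0.5]
finger_gap: 0.0123
grip_force: 39.2
top px [343.69117647 200.23529412] box [338 195  13  11  68] X [ 0.4820216  -0.12788027  0.02611734]
side px [262.7962963  223.37037037] box [259 219   8   9  54] X [ 0.48447105 -0.11889948  0.01821541]
```

```bash
python3 -m jog '[0.01,0.002,-0.15,0,0,0,-1, 0.01,0.002,-0.3,0,0,0,-1, 0.01,0.002,-0.42,0,0,0,-1, 0.01,0.002,-0.47,0,0,0,-1, 0.01,0.002,-0.47,0,0,0,-1, 0.01,0.002,-0.47,0,0,0,-1]'
python3 -m jog '[0,0,0,0,0,0,-0.4, 0,0,0,0,0,0,-0.4, 0,0,0,0,0,0,-0.4, 0,0,0,0,0,0,-0.4, 0,0,0.2,0,0,0,-0.4, 0,0,0.4,0,0,0,-0.4, 0,0,0.6,0,0,0,-0.4, 0,0,0.8,0,0,0,-0.4, 0,0,0.8,0,0,0,-0.4]'
python3 -m jog '[0,0.2,0.05,0,0,0,1, 0,0.4,0.15,0,0,0,1, -0.1,0.6,0.15,0,0,0,1, -0.2,0.8,0.15,0,0,0,1, -0.2,0.8,0.15,0,0,0,1, -0.2,0.8,0.15,0,0,0,1, -0.2,0.8,0.15,0,0,0,1]'
python3 - <<'E'
from h import *
print(env.get_state()['joint_pos'],env.get_state()['tcp_pos'])
im,d=snap('top');i2,_=snap('side')
b=cv2.resize(im[150:260,110:260],None,fx=4,fy=4,interpolation=cv2.INTER_CUBIC)
cv2.imwrite('pics/b3.png',b[:,:,::-1])
E
```

```text
clock: 38.88
tcp_pos: [0.4968, 0.2039, 0.0521]
orientation: [-0.0, -0.088, 0.996, 0.0]
wrist_force: [-0.3, 0.3, -0.1]
finger_gap: 0.0123
grip_force: 39.2
clock: 39.63
tcp_pos: [0.5011, 0.2049, 0.2208]
orientation: [0.007, -0.088, 0.996, 0.001]
wrist_force: [1.2, -0.1, 0.5]
finger_gap: 0.0258
grip_force: 0.0
clock: 40.22
tcp_pos: [0.4568, 0.3641, 0.2416]
orientation: [0.0, -0.089, 0.996, -0.0]
wrist_force: [-0.7, 0.1, -0.2]
finger_gap: 0.0852
grip_force: 0.0
[ 5.35891950e-01  3.28898644e-01  9.31355085e-02  1.33501888e+00
 -4.92751163e-04  3.58036731e-01] [0.45675054 0.36411689 0.24161655]
```

View pics/b3.png

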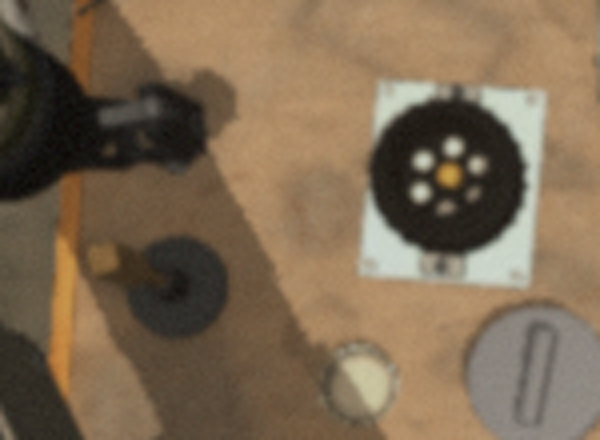

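The top view shows a casting among the beads at crop (449,176), the stick top at (103,259) and the stand at (178,286). Only one casting is visible, so the second is presumably beneath it. Now measuring the stick.

Run:
```python
from h import *
np.set_printoptions(precision=4,suppress=True)
a=np.load('last_top.npz');b=np.load('last_side.npz')
A=cv2.resize(a['im'][200:242,125:170],None,fx=9,fy=9,interpolation=cv2.INTER_CUBIC)
B=cv2.resize(b['im'][265:307,262:302],None,fx=9,fy=9,interpolation=cv2.INTER_CUBIC)
cv2.imwrite('pics/st.png',np.hstack([A,B])[:,:,::-1])
P=cloud('top',a['im'],a['d'])
m=(P[...,2]>.135)&(P[...,2]<.17)&(abs(P[...,0]-.42)<.05)&(abs(P[...,1]-.39)<.05)
print(m.sum(),P[m].mean(0),cv2.minAreaRect(P[m][:,:2].astype(np.float32)))
for n,z in(('top',a),('side',b)):
    Q=cloud(n,z['im'],z['d'])
    for lo in(.09,.105,.12,.135):
        m=(Q[...,2]>lo)&(Q[...,2]<lo+.015)&(abs(Q[...,0]-.42)<.05)&(abs(Q[...,1]-.39)<.05)
        if m.any(): print(n,lo,m.sum(),Q[m].mean(0),Q[m].min(0),Q[m].max(0))
print('stand',onz('top',154.5,221.5,.008))
```

```text
70 [0.4209 0.3908 0.1507] ((0.4216262996196747, 0.3925698697566986), (0.01716635189950466, 0.01857193000614643), 21.909151077270508)
top 0.09 16 [0.4208 0.3857 0.0976] [0.4123 0.3805 0.0912] [0.4297 0.3968 0.1047]
top 0.105 19 [0.4187 0.3869 0.1124] [0.412  0.3813 0.1052] [0.4303 0.3962 0.1176]
top 0.12 20 [0.4199 0.3865 0.1276] [0.4122 0.3818 0.1202] [0.4315 0.3971 0.1349]
top 0.135 18 [0.4203 0.3866 0.1421] [0.4119 0.3825 0.1356] [0.4306 0.3937 0.1499]
side 0.09 4 [0.4303 0.3966 0.101 ] [0.4286 0.3941 0.0979] [0.4308 0.4023 0.1031]
side 0.105 50 [0.4217 0.4027 0.1138] [0.4102 0.3918 0.1056] [0.431  0.4085 0.12  ]
side 0.12 72 [0.4211 0.4029 0.1276] [0.4104 0.3912 0.1202] [0.4313 0.4087 0.1349]
side 0.135 67 [0.4212 0.4029 0.1429] [0.4107 0.3925 0.1351] [0.4315 0.4084 0.15  ]
stand [0.4206 0.3899 0.008 ]
```

View pics/st.png

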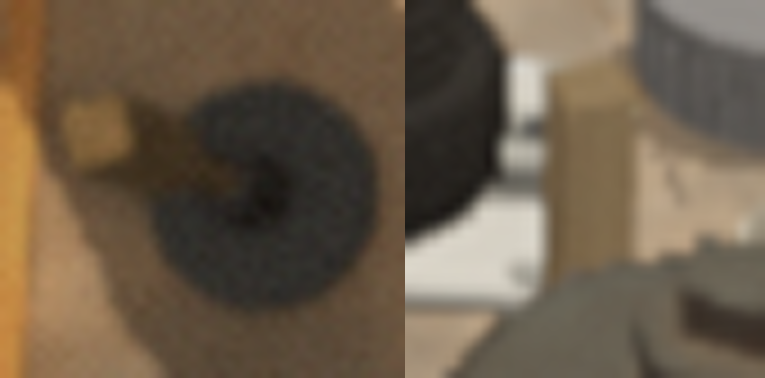

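The stick stands nearly upright, axis near (0.421, 0.392), with the handle turned about +14°. I'll grip it.

```bash
python3 -m jog '[-0.18,0.14,0,0,0,0.02,1, -0.18,0.14,0,0,0,0.02,1, -0.18,0.14,0,0,0,0.02,1, -0.18,0.14,-0.2,0,0,0.02,1, -0.18,0.14,-0.4,0,0,0.02,1, -0.18,0.14,-0.6,0,0,0.02,1, -0.18,0.14,-0.68,0,0,0.02,1, -0.18,0.14,-0.68,0,0,0.02,1, -0.18,0.14,-0.68,0,0,0.02,1]'
python3 -m jog '[0,0,0,0,0,0,-1, 0,0,0,0,0,0,-1, 0,0,0,0,0,0,-1, 0,0,0,0,0,0,-1, 0,0,0,0,0,0,-1, 0,0,0,0,0,0,-1, 0,0,0,0,0,0,-1, 0,0,0,0,0,0,-1]' 80
```

```text
clock: 41.07
tcp_pos: [0.4216, 0.3904, 0.105]
orientation: [-0.001, -0.118, 0.993, -0.001]
wrist_force: [1.0, 0.4, 0.3]
finger_gap: 0.0852
grip_force: 0.0
clock: 41.73
tcp_pos: [0.4216, 0.3924, 0.1064]
orientation: [0.001, -0.119, 0.993, 0.001]
wrist_force: [-0.2, 0.8, 2.9]
finger_gap: 0.0171
grip_force: 77.6
```

```bash
python3 -m jog '[0,0,0.1,0,0,0,-1, 0,0,0.2,0,0,0,-1, 0,0,0.3,0,0,0,-1, 0,0,0.4,0,0,0,-1, 0,0,0.5,0,0,0,-1, 0,0,0.55,0,0,0,-1, 0,0,0.55,0,0,0,-1, 0,0,0.55,0,0,0,-1]'
python3 -m jog '[0.1,-0.2,0,0,0,0,-1, 0.15,-0.4,0,0,0,0,-1, 0.25,-0.6,0,0,0,0,-1, 0.25,-0.6,0,0,0,0,-1, 0.25,-0.6,0,0,0,0,-1, 0.25,-0.6,0,0,0,0,-1]'
python3 - <<'E'
from h import *
np.set_printoptions(precision=4,suppress=True)
print(env.get_state()['tcp_pos'])
a,_=snap('top');b,_=snap('side')
A=cv2.resize(a[165:225,145:245],None,fx=4,fy=4,interpolation=cv2.INTER_CUBIC)
B=cv2.resize(b[210:310,220:320],None,fx=4,fy=4,interpolation=cv2.INTER_CUBIC)
cv2.imwrite('pics/st2.png',np.hstack([np.vstack([A,np.zeros((160,400,3),np.uint8)]),B])[:,:,::-1])
E
```

```text
clock: 42.4
tcp_pos: [0.4211, 0.3919, 0.2152]
orientation: [0.0, -0.119, 0.993, 0.0]
wrist_force: [0.3, -0.9, -0.9]
finger_gap: 0.0168
grip_force: 78.8
clock: 42.9
tcp_pos: [0.4705, 0.2715, 0.2142]
orientation: [-0.001, -0.118, 0.993, 0.0]
wrist_force: [0.1, -0.2, -0.1]
finger_gap: 0.0172
grip_force: 79.0
[0.4705 0.2715 0.2142]
```

View pics/st2.png

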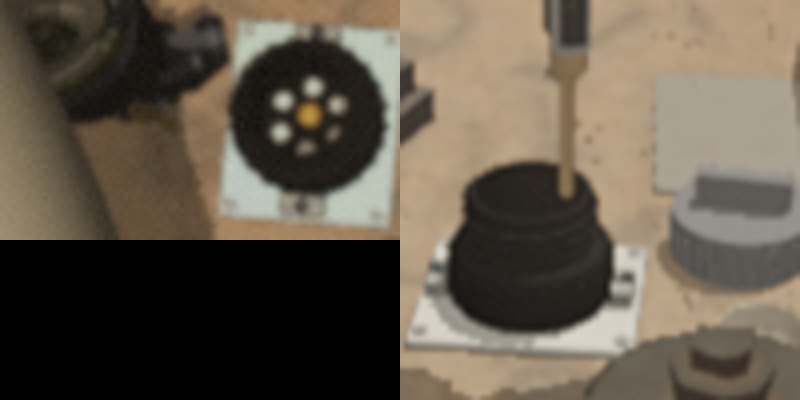

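The stick hangs upright with its tip at side px (262,259). In the top crop, six beads ring the casting at (309,116). I'll compute their positions to pick an entry gap.

Run:
```python
from h import *
np.set_printoptions(precision=4,suppress=True)
print(proj('side',(.4715,.2718,.117)))
for z in (.118,): print(onz('side',261.75,258,z))
print('mouth',onz('top',145+308/4,165+115/4,.082))
c=np.array([.496,.2023])
for q in((283,100),(313,86),(338,105),(280,132),(306,147),(333,133)):
    X=onz('top',145+q[0]/4,165+q[1]/4,.024)[:2]-c; print('bead',X,np.hypot(*X),np.degrees(np.arctan2(X[1],X[0])))
for z in (.026,.038): print(onz('top',145+309/4,165+116/4,z)[:2]-c)
a=np.load('last_top.npz');P=cloud('top',a['im'],a['d']); print(P[194,222],P[192:197,220:225,2])
```

```text
[260.5755 258.0825]
[0.4687 0.273  0.118 ]
mouth [0.4867 0.1943 0.082 ]
bead [0.0117 0.0175] 0.021068354508446 56.40107500506333
bead [ 0.0216 -0.0028] 0.02180208003818046 -7.290687188039873
bead [ 0.0085 -0.0203] 0.022047477329507546 -67.19025456829385
bead [-0.0106  0.0189] 0.021639343581598067 119.32225670454774
bead [-0.0208  0.0007] 0.020800427590964697 177.98436339631735
bead [-0.0109 -0.0174] 0.020582413987232696 -122.03300995045575
[ 0.0003 -0.0009]
[-0.0019 -0.0026]
[0.4941 0.2004 0.0382] [[0.0384 0.0375 0.0362 0.0384 0.034 ]
 [0.0405 0.0352 0.0415 0.0365 0.0371]
 [0.0386 0.0365 0.0382 0.0362 0.0378]
 [0.033  0.036  0.0378 0.0382 0.0355]
 [0.0088 0.0337 0.0327 0.0318 0.0282]]
```

The two castings are stacked at the barrel's centre (top at about 38 mm), with the beads on a ring of about 21 mm radius. I'll enter the gap at about 25°, radius 25 mm.

```bash
python3 -m jog '[0.12,-0.15,0,0,0,0,-1, 0.24,-0.295,0,0,0,0,-1, 0.24,-0.295,0,0,0,0,-1, 0.24,-0.295,0,0,0,0,-1, 0.24,-0.295,-0.1,0,0,0,-1, 0.24,-0.295,-0.15,0,0,0,-1, 0.24,-0.295,-0.15,0,0,0,-1, 0.24,-0.295,-0.15,0,0,0,-1, 0.24,-0.295,-0.15,0,0,0,-1]'
python3 - <<'E'
from h import *
a,_=snap('top');b,_=snap('side')
A=cv2.resize(a[165:225,175:275],None,fx=4,fy=4,interpolation=cv2.INTER_CUBIC)
B=cv2.resize(b[200:300,200:300],None,fx=4,fy=4,interpolation=cv2.INTER_CUBIC)
cv2.imwrite('pics/st3.png',np.hstack([np.vstack([A,np.zeros((160,400,3),np.uint8)]),B])[:,:,::-1])
E
```

```text
clock: 43.75
tcp_pos: [0.5187, 0.2137, 0.186]
orientation: [0.0, -0.12, 0.993, 0.0]
wrist_force: [-0.0, -0.4, -0.9]
finger_gap: 0.0171
grip_force: 78.9
```

View pics/st3.png

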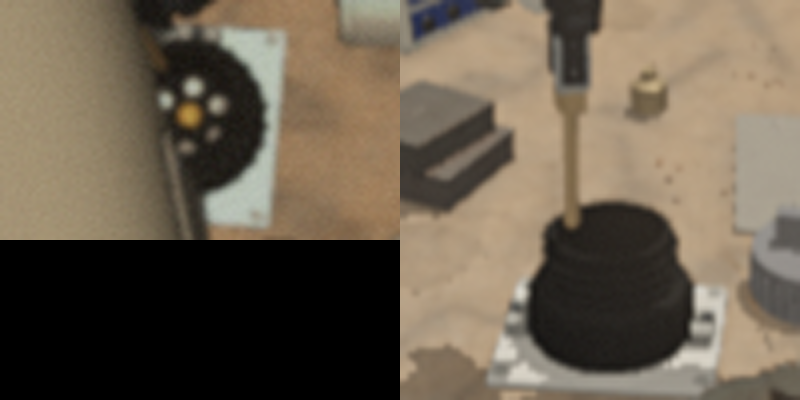

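The tip, at crop (571,226), is inside the mouth on the +x side. Descending slowly.

```bash
python3 -m jog '[0,0,-0.05,0,0,0,-1, 0,0,-0.1,0,0,0,-1, 0,0,-0.15,0,0,0,-1, 0,0,-0.2,0,0,0,-1, 0,0,-0.23,0,0,0,-1, 0,0,-0.23,0,0,0,-1]'
python3 -m jog '[0,0,-0.03,0,0,0,-1, 0,0,-0.06,0,0,0,-1, 0,0,-0.09,0,0,0,-1, 0,0,-0.11,0,0,0,-1, 0,0,-0.11,0,0,0,-1, 0,0,-0.11,0,0,0,-1]'
```

```text
clock: 44.35
tcp_pos: [0.5177, 0.2124, 0.1372]
orientation: [-0.002, -0.119, 0.993, -0.0]
wrist_force: [-0.5, 0.1, -0.7]
finger_gap: 0.0171
grip_force: 78.9
clock: 44.85
tcp_pos: [0.5189, 0.2128, 0.1173]
orientation: [-0.0, -0.119, 0.993, 0.0]
wrist_force: [0.0, 0.0, -0.4]
finger_gap: 0.0171
grip_force: 78.9
```

```bash
python3 -m jog '[-0.007,-0.026,0,0,0,0,-1, -0.0145,-0.0525,0,0,0,0,-1, -0.0145,-0.0525,0,0,0,0,-1]'
python3 -m jog '[-0.0034,0.0259,0,0,0,0,-1, -0.0134,0.05,0,0,0,0,-1, -0.0293,0.0707,0,0,0,0,-1, -0.05,0.0866,0,0,0,0,-1, -0.0741,0.0966,0,0,0,0,-1, -0.1,0.1,0,0,0,0,-1, -0.1259,0.0966,0,0,0,0,-1, -0.15,0.0866,0,0,0,0,-1, -0.1707,0.0707,0,0,0,0,-1, -0.1866,0.05,0,0,0,0,-1, -0.1966,0.0259,0,0,0,0,-1, -0.2,0,0,0,0,0,-1]'
python3 -m jog '[0.0034,-0.0259,0,0,0,0,-1, 0.0134,-0.05,0,0,0,0,-1, 0.0293,-0.0707,0,0,0,0,-1, 0.05,-0.0866,0,0,0,0,-1, 0.0741,-0.0966,0,0,0,0,-1, 0.1,-0.1,0,0,0,0,-1, 0.1259,-0.0966,0,0,0,0,-1, 0.15,-0.0866,0,0,0,0,-1, 0.1707,-0.0707,0,0,0,0,-1, 0.1866,-0.05,0,0,0,0,-1, 0.1966,-0.0259,0,0,0,0,-1, 0.2,0,0,0,0,0,-1]'
python3 - <<'E'
from h import *
b,_=snap('side');a,_=snap('top')
A=cv2.resize(a[165:225,175:275],None,fx=4,fy=4,interpolation=cv2.INTER_CUBIC)
B=cv2.resize(b[200:300,200:300],None,fx=4,fy=4,interpolation=cv2.INTER_CUBIC)
cv2.imwrite('pics/st4.png',np.hstack([np.vstack([A,np.zeros((160,400,3),np.uint8)]),B])[:,:,::-1])
E
```

```text
clock: 45.1
tcp_pos: [0.5159, 0.2015, 0.1179]
orientation: [0.0, -0.119, 0.993, -0.0]
wrist_force: [-0.2, -0.4, -0.4]
finger_gap: 0.0171
grip_force: 78.9
clock: 46.1
tcp_pos: [0.4759, 0.2023, 0.1177]
orientation: [0.0, -0.119, 0.993, 0.001]
wrist_force: [2.4, 3.2, -0.6]
finger_gap: 0.0169
grip_force: 78.9
clock: 47.1
tcp_pos: [0.5152, 0.2019, 0.1168]
orientation: [-0.002, -0.119, 0.993, -0.001]
wrist_force: [-2.5, -0.9, -0.1]
finger_gap: 0.0173
grip_force: 79.0
```

View pics/st4.png

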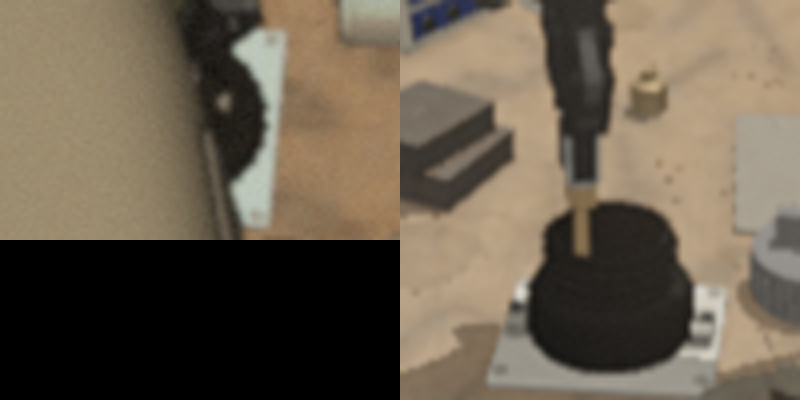

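The stick is upright in the mouth with low forces. Three more full circles.

```bash
python3 -m jog '[-0.0034,0.0259,0,0,0,0,-1, -0.0134,0.05,0,0,0,0,-1, -0.0293,0.0707,0,0,0,0,-1, -0.05,0.0866,0,0,0,0,-1, -0.0741,0.0966,0,0,0,0,-1, -0.1,0.1,0,0,0,0,-1, -0.1259,0.0966,0,0,0,0,-1, -0.15,0.0866,0,0,0,0,-1, -0.1707,0.0707,0,0,0,0,-1, -0.1866,0.05,0,0,0,0,-1, -0.1966,0.0259,0,0,0,0,-1, -0.2,0,0,0,0,0,-1]'
python3 -m jog '[0.0034,-0.0259,0,0,0,0,-1, 0.0134,-0.05,0,0,0,0,-1, 0.0293,-0.0707,0,0,0,0,-1, 0.05,-0.0866,0,0,0,0,-1, 0.0741,-0.0966,0,0,0,0,-1, 0.1,-0.1,0,0,0,0,-1, 0.1259,-0.0966,0,0,0,0,-1, 0.15,-0.0866,0,0,0,0,-1, 0.1707,-0.0707,0,0,0,0,-1, 0.1866,-0.05,0,0,0,0,-1, 0.1966,-0.0259,0,0,0,0,-1, 0.2,0,0,0,0,0,-1]'
python3 -m jog '[-0.0034,0.0259,0,0,0,0,-1, -0.0134,0.05,0,0,0,0,-1, -0.0293,0.0707,0,0,0,0,-1, -0.05,0.0866,0,0,0,0,-1, -0.0741,0.0966,0,0,0,0,-1, -0.1,0.1,0,0,0,0,-1, -0.1259,0.0966,0,0,0,0,-1, -0.15,0.0866,0,0,0,0,-1, -0.1707,0.0707,0,0,0,0,-1, -0.1866,0.05,0,0,0,0,-1, -0.1966,0.0259,0,0,0,0,-1, -0.2,0,0,0,0,0,-1]'
python3 -m jog '[0.0034,-0.0259,0,0,0,0,-1, 0.0134,-0.05,0,0,0,0,-1, 0.0293,-0.0707,0,0,0,0,-1, 0.05,-0.0866,0,0,0,0,-1, 0.0741,-0.0966,0,0,0,0,-1, 0.1,-0.1,0,0,0,0,-1, 0.1259,-0.0966,0,0,0,0,-1, 0.15,-0.0866,0,0,0,0,-1, 0.1707,-0.0707,0,0,0,0,-1, 0.1866,-0.05,0,0,0,0,-1, 0.1966,-0.0259,0,0,0,0,-1, 0.2,0,0,0,0,0,-1]'
python3 -m jog '[-0.0034,0.0259,0,0,0,0,-1, -0.0134,0.05,0,0,0,0,-1, -0.0293,0.0707,0,0,0,0,-1, -0.05,0.0866,0,0,0,0,-1, -0.0741,0.0966,0,0,0,0,-1, -0.1,0.1,0,0,0,0,-1, -0.1259,0.0966,0,0,0,0,-1, -0.15,0.0866,0,0,0,0,-1, -0.1707,0.0707,0,0,0,0,-1, -0.1866,0.05,0,0,0,0,-1, -0.1966,0.0259,0,0,0,0,-1, -0.2,0,0,0,0,0,-1]'
python3 -m jog '[0.0034,-0.0259,0,0,0,0,-1, 0.0134,-0.05,0,0,0,0,-1, 0.0293,-0.0707,0,0,0,0,-1, 0.05,-0.0866,0,0,0,0,-1, 0.0741,-0.0966,0,0,0,0,-1, 0.1,-0.1,0,0,0,0,-1, 0.1259,-0.0966,0,0,0,0,-1, 0.15,-0.0866,0,0,0,0,-1, 0.1707,-0.0707,0,0,0,0,-1, 0.1866,-0.05,0,0,0,0,-1, 0.1966,-0.0259,0,0,0,0,-1, 0.2,0,0,0,0,0,-1, 0.2,0,0,0,0,0,-1]' || python3 -m jog '[0.0034,-0.0259,0,0,0,0,-1, 0.0134,-0.05,0,0,0,0,-1, 0.0293,-0.0707,0,0,0,0,-1, 0.05,-0.0866,0,0,0,0,-1, 0.0741,-0.0966,0,0,0,0,-1, 0.1,-0.1,0,0,0,0,-1, 0.1259,-0.0966,0,0,0,0,-1, 0.15,-0.0866,0,0,0,0,-1, 0.1707,-0.0707,0,0,0,0,-1, 0.1866,-0.05,0,0,0,0,-1, 0.1966,-0.0259,0,0,0,0,-1, 0.2,0,0,0,0,0,-1]'
python3 -c "
from h import *
print(env.get_state()['tcp_pos'],env.get_state()['clock'])"
```

```text
clock: 48.2
tcp_pos: [0.477, 0.2021, 0.1182]
orientation: [0.001, -0.119, 0.993, 0.0]
wrist_force: [1.6, -0.1, 1.3]
finger_gap: 0.0171
grip_force: 78.9
clock: 49.2
tcp_pos: [0.5164, 0.2029, 0.1172]
orientation: [-0.0, -0.119, 0.993, -0.0]
wrist_force: [0.0, -0.1, -0.6]
finger_gap: 0.0175
grip_force: 78.9
clock: 50.2
tcp_pos: [0.4765, 0.2025, 0.1179]
orientation: [0.001, -0.119, 0.993, 0.001]
wrist_force: [2.0, 1.7, 1.3]
finger_gap: 0.0172
grip_force: 78.9
clock: 51.2
tcp_pos: [0.5153, 0.2023, 0.1169]
orientation: [-0.001, -0.119, 0.993, -0.0]
wrist_force: [-2.3, -0.6, -0.4]
finger_gap: 0.0174
grip_force: 79.0
clock: 52.2
tcp_pos: [0.4752, 0.202, 0.1175]
orientation: [-0.001, -0.119, 0.993, 0.0]
wrist_force: [0.3, -0.1, -0.3]
finger_gap: 0.0169
grip_force: 78.7
clock: 53.2
tcp_pos: [0.5164, 0.2021, 0.1171]
orientation: [-0.0, -0.119, 0.993, -0.001]
wrist_force: [-0.3, -0.1, -0.7]
finger_gap: 0.0169
grip_force: 78.9
[0.51642815 0.20214155 0.1171057 ] 53.2schema error: expected 1 to 12 rows
```

```bash
python3 -m jog '[-0.02,0,0.05,0,0,0,-1, -0.04,0,0.1,0,0,0,-1, -0.05,0,0.2,0,0,0,-1, -0.05,0,0.3,0,0,0,-1, -0.05,0,0.4,0,0,0,-1, -0.05,0,0.5,0,0,0,-1, -0.05,0,0.5,0,0,0,-1, -0.05,0,0.5,0,0,0,-1]'
python3 -m jog '[-0.1,0.2,0,0,0,0,-1, -0.2,0.4,0,0,0,0,-1, -0.3,0.6,0,0,0,0,-1, -0.4,0.8,0,0,0,0,-1, -0.425,0.945,0,0,0,0,-1, -0.425,0.945,0,0,0,0,-1, -0.425,0.945,0,0,0,0,-1, -0.425,0.945,-0.15,0,0,0,-1, -0.425,0.945,-0.25,0,0,0,-1, -0.425,0.945,-0.25,0,0,0,-1, -0.425,0.945,-0.25,0,0,0,-1]'
python3 - <<'E'
from h import *
np.set_printoptions(precision=4,suppress=True)
b,_=snap('side');a,d=snap('top')
A=cv2.resize(a[165:255,125:245],None,fx=3.33,fy=3.33,interpolation=cv2.INTER_CUBIC)
B=cv2.resize(b[250:350,230:330],None,fx=4,fy=4,interpolation=cv2.INTER_CUBIC)
A=np.vstack([A,np.zeros((400-A.shape[0],A.shape[1],3),np.uint8)])
cv2.imwrite('pics/st5.png',np.hstack([A,B])[:,:,::-1])
E
```

```text
clock: 53.87
tcp_pos: [0.5068, 0.2025, 0.2198]
orientation: [0.002, -0.119, 0.993, 0.0]
wrist_force: [0.0, 0.1, -0.3]
finger_gap: 0.0167
grip_force: 78.9
clock: 54.78
tcp_pos: [0.4204, 0.3894, 0.1663]
orientation: [-0.002, -0.118, 0.993, -0.001]
wrist_force: [-0.6, 0.1, 0.3]
finger_gap: 0.0171
grip_force: 78.8
```

View pics/st5.png

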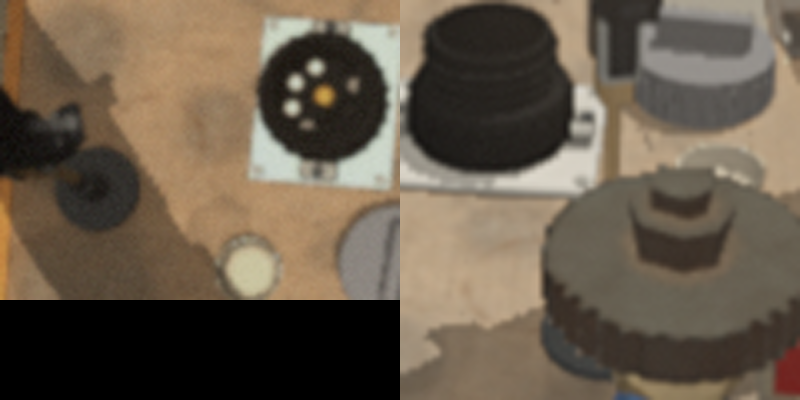

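The stick hangs over the stand at left crop (90,185), with its tip hidden in the side view. The beads have been shifted and the casting is still inside. I'll settle and align to the original grip position.

```bash
python3 -m jog '[0.001,0.005,0,0,0,0,-1, 0.001,0.005,0,0,0,0,-1, 0.001,0.005,0,0,0,0,-1, 0.001,0.005,0,0,0,0,-1]'
python3 -m jog '[0,0,-0.04,0,0,0,-1, 0,0,-0.08,0,0,0,-1, 0,0,-0.12,0,0,0,-1, 0,0,-0.15,0,0,0,-1, 0,0,-0.15,0,0,0,-1]'
```

```text
clock: 55.22
tcp_pos: [0.4217, 0.3926, 0.1683]
orientation: [0.001, -0.119, 0.993, 0.0]
wrist_force: [0.3, -0.3, -1.0]
finger_gap: 0.0171
grip_force: 78.8
clock: 55.63
tcp_pos: [0.4204, 0.392, 0.1354]
orientation: [-0.001, -0.119, 0.993, -0.0]
wrist_force: [-0.7, -0.2, 0.3]
finger_gap: 0.017
grip_force: 78.8
```

```bash
python3 -m jog '[0,0,-0.04,0,0,0,-1, 0,0,-0.08,0,0,0,-1, 0,0,-0.12,0,0,0,-1, 0,0,-0.145,0,0,0,-1, 0,0,-0.145,0,0,0,-1, 0,0,-0.145,0,0,0,-1]'
python3 -m jog '[0,0,0,0,0,0,1, 0,0,0,0,0,0,1, 0,0,0,0,0,0,1, 0,0,0,0,0,0,1, 0,0,0,0,0,0,1, 0,0,0,0,0,0,1, 0,0,0,0,0,0,1, 0,0,0.2,0,0,0,1, 0,0,0.4,0,0,0,1, 0,0,0.6,0,0,0,1, 0,0,0.6,0,0,0,1]'
python3 -m jog '[-0.1,0.2,0.1,0,0,0,1, -0.3,0.5,0.2,0,0,0,1, -0.5,0.5,0.2,0,0,0,1, -0.6,0.5,0.2,0,0,0,1, -0.6,0.5,0.2,0,0,0,1, -0.6,0.5,0.2,0,0,0,1]'
python3 - <<'E'
from h import *
np.set_printoptions(precision=4,suppress=True)
b,e=snap('side');a,d=snap('top');P=cloud('top',a,d);Q=cloud('side',b,e)
for n,C in(('top',P),('side',Q)):
  for lo in(.1,.12,.14):
    m=(C[...,2]>lo)&(C[...,2]<lo+.02)&(abs(C[...,0]-.42)<.04)&(abs(C[...,1]-.39)<.04)
    if m.any(): print(n,lo,m.sum(),C[m].mean(0),C[m].max(0))
A=cv2.resize(a[165:255,125:245],None,fx=6,fy=6,interpolation=cv2.INTER_CUBIC)
A=cv2.convertScaleAbs(A,alpha=1.5,beta=10)
cv2.imwrite('pics/end.png',A[:,:,::-1])
E
```

```text
clock: 56.13
tcp_pos: [0.4211, 0.3922, 0.1081]
orientation: [-0.0, -0.119, 0.993, -0.0]
wrist_force: [-0.7, 0.2, 0.7]
finger_gap: 0.017
grip_force: 78.9
clock: 57.05
tcp_pos: [0.4244, 0.3946, 0.2374]
orientation: [0.006, -0.119, 0.993, 0.003]
wrist_force: [1.1, 0.4, 0.8]
finger_gap: 0.0855
grip_force: 0.0
clock: 57.55
tcp_pos: [0.299, 0.4934, 0.2693]
orientation: [0.0, -0.121, 0.993, 0.0]
wrist_force: [0.4, -1.0, 0.1]
finger_gap: 0.0854
grip_force: 0.0
top 0.1 27 [0.4144 0.3929 0.1105] [0.4253 0.399  0.1197]
top 0.12 32 [0.412  0.3956 0.1286] [0.4237 0.4037 0.1368]
top 0.14 70 [0.4115 0.4015 0.1507] [0.4213 0.4158 0.1557]
side 0.1 28 [0.4155 0.4082 0.1164] [0.4247 0.4149 0.1199]
side 0.12 90 [0.4131 0.4116 0.1303] [0.4248 0.4178 0.1399]
side 0.14 96 [0.4114 0.4104 0.1485] [0.423  0.4193 0.154 ]
```

View pics/end.png

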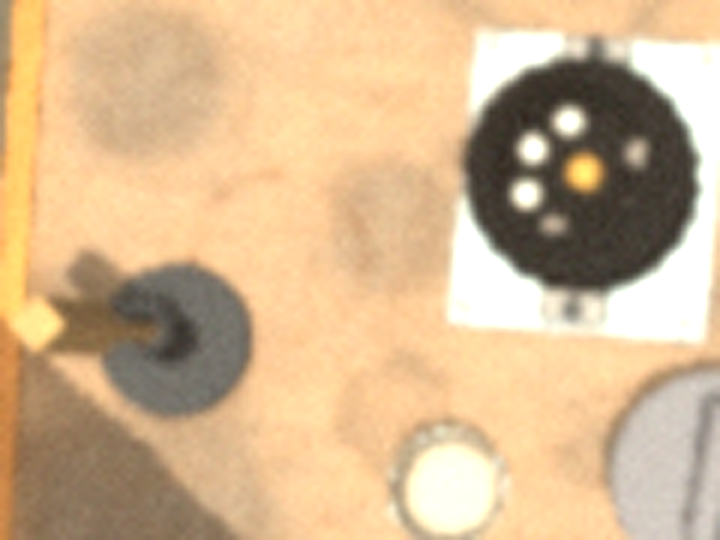

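The stick stands in its tube at (170,335), leaning within the bore's play. The cap and wax pot are in place, and the castings and visible beads are in the barrel. Before handing in, one check for any casting missed elsewhere.

Run:
```python
from h import *
np.set_printoptions(precision=3,suppress=True)
for n in('top','side'):
    z=np.load(f'last_{n}.npz');P=cloud(n,z['im'],z['d'])
    masks(P,z['im'],n,(.3,.75),(-.5,.45),(.005,.06),(14,90,90),(38,255,255),5)
    c=P[194,222] if n=='top' else None
    if c is not None: print(P[191:197,219:226,2])
s=np.load('last_side.npz')['im'];cv2.imwrite('pics/s_end.png',cv2.resize(s[150:330,180:400],None,fx=3.3,fy=3.3,interpolation=cv2.INTER_CUBIC)[:,:,::-1])
```

```text
top px [179.58  106.754] box [172 104  16   9  69] X [0.744 0.327 0.04 ]
top px [453.857 128.429] box [452 127   5   5   7] X [ 0.701 -0.458  0.009]
top px [459.667 128.5  ] box [458 126   5   6   6] X [ 0.7   -0.474  0.01 ]
top px [453.  135.6] box [451 135   5   3   5] X [ 0.68  -0.454  0.008]
top px [465.636 180.   ] box [459 179  14   4  22] X [ 0.546 -0.476  0.02 ]
top px [221.844 193.188] box [219 190   7   7  32] X [0.497 0.201 0.036]
top px [344.196 199.225] box [339 194  12  12 102] X [ 0.485 -0.13   0.027]
[[  nan 0.016 0.012 0.035 0.036 0.016 0.021]
 [0.016 0.039 0.038 0.04  0.038 0.038 0.008]
 [0.014 0.039   nan 0.035 0.036 0.035 0.034]
 [0.015 0.038 0.039 0.038 0.038 0.036 0.032]
 [0.015 0.034 0.035 0.037 0.037 0.039 0.021]
 [0.013 0.013 0.034 0.032 0.035 0.031 0.016]]
side px [262.25  224.893] box [259 222   7   6  28] X [ 0.487 -0.117  0.014]
side px [170.474 283.421] box [165 281  12   5  19] X [0.691 0.253 0.03 ]
side px [140.167 296.167] box [138 294   6   5  12] X [0.743 0.321 0.04 ]
side px [140.086 307.319] box [133 298  15  20 185] X [0.74  0.341 0.024]
```

View pics/s_end.png

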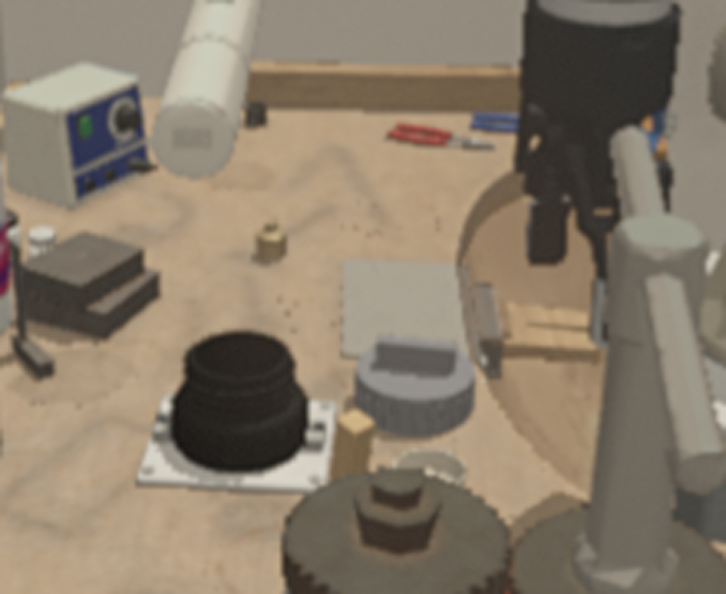

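The bench is clear: the cap is top up at (415,380), the weight is in place at (270,243), and there are no stray castings or beads. Handing in.

```bash
python3 -c "
from workcell import env
print(env.hand_in())"
```

```text
the job is handed in; nothing more can be done
None
```

I handed the job in at about 58 s without a verdict being reported: cap top up on the bench, both castings in the barrel, four stirring circles done, and the stick back in its stand (leaning slightly); five of the six beads showed in the last picture, the sixth probably hidden by the rim.

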